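Read the weevil catch under the hand lens

TASK

Count-check of the weevil trap: seat the open catch dish fully down in the round recess of the wooden reading block, then put the gridded cover on it, spigot down inside the dish's rim, and let go of both. Then pick up the hand lens by its handle and finish while still holding it, still and level, over the middle of the dish, with the lens rim at the height of the brass pointer's tip and touching nothing but your fingers. Leave the pointer as it is set, and leave the jar and the price cards standing where they are.

Things in the scene. Friction and masses are not known exactly. Their poses are not given: they have to be found in the camera images.
- block: wooden reading block, 180 x 124 x 14 mm, fixed to the table; origin on its underside below the middle of its round recess, z up, block x from the recess to the staff; spans x = -66 to +114, y = +-62 mm. Recess 65 mm across (2 mm chamfer), 5 mm deep. An upright staff (8 mm diameter, top 154 mm above the table) stands at its back, at block x = +82 mm
- block_seat (a point): centre of the floor of the block's recess, 9 mm above the table
- pointer_tip (a point): tip of the brass pointer, 48 mm from the recess axis (block x = +48 mm); it marks the lens height, 90 to 125 mm above the table. Its 6 mm thick arm reaches towards the recess from a collar (20 mm diameter, 14 mm high) on the staff; about 5 N would push the collar up or down, but it is to stay as set
- dish: catch dish: open, flat round aluminium dish, 60 mm outside diameter, 18 mm high, wall 4 mm (52 mm inside), floor 4 mm thick with paper and small dark weevils stuck to it; origin at the centre of its underside, z up; about 80 g
- cover: gridded cover: flat clear disc in a black rim, 60 mm diameter, 10 mm thick, black grid on top, and below it a spigot of 47 mm diameter, 4 mm high, on which it stands (14 mm over all); origin at the centre of the spigot's underside, z up; seated, its origin is 14 mm above that of the dish; about 80 g
- loupe: hand lens, lying flat on a closed notebook 14 mm thick: round rim 60 mm diameter, 12 mm thick, with glass in it, and a straight dark wooden handle 14 mm wide, 12 mm thick, from 48 to 128 mm from the lens centre along the loupe's -x; origin on its underside below the lens centre, z up; about 100 g, balancing at its neck, about 41 mm from the lens centre
- loupe_lens (a point): centre of the lens, in the middle of its rim's thickness (6 mm above the loupe's underside); axes as the loupe's, z is the optical axis
- loupe_grip (a point): point in the middle of the handle's thickness, 72 mm from the lens centre along the loupe's -x, a good place to grip across the handle's 14 mm (the loupe's y)
- jar: a bystander: jam jar with a lid, 69 mm diameter, 86 mm high, loose; origin at the centre of its underside
- card: a bystander: price card standing in a wooden foot at the left of the work, 90 mm wide, 69 mm high, loose (another, not listed, stands in front); origin at the centre of its underside

How it is judged:
By the outcome, as a careful person would: the job done as asked, in the order asked, and still so for the second after the job is handed in, while the arm keeps its last pose, push and grip.
It also fails if it takes over 64 s, if anything falls off the work surface, if the arm or the gripper's body presses on something with over 40 N, if the wrist force passes 120 N, or if a joint passes its speed limit or range.

ROBOT

A 6-joint arm with a two-finger parallel gripper is mounted at the origin on a cart in front of the work surface, level with it; the furniture and walls round the work are solid. World frame = base frame: x ahead of the robot, y to its left, z up, the work surface at z = 0. Lengths are in m, angles in degrees, forces in N, time in s.
With the tool pointing down it reaches from about 0.25 to 0.8 m from the base axis. Payload 8.5 kg.
Tool frame: the origin (TCP) lies midway between the tips of the shut fingers; the grasp point (between the pads) lies 19 mm behind it; z points along the fingers, y is the line along which they close (so a half turn about z gives the same grasp; the last joint's range is limited). The gripper opens to 85 mm and grips with 20 to 120 N. Pads are 22 mm wide; open, the fingers measure 114 mm over their backs; the gripper's body (76 mm by 85 mm) begins 54 mm behind the grasp point. The pads swing forward as they close: fully open they stand 13 mm farther back than shut.
Start: joints at [-69.328, 13.648, -0.773, 75.585, 0, 90], TCP at [0.185, -0.491, 0.201] pointing down, gripper open.
Joint ranges: [-152.45, 152.45], [-59.26, 108.67], [-65.41, 83.53], [-104.44, 129.93], [-82.83, 76.93], [-180, 180]. Speed limits (degrees/s): [127.2, 127.2, 159.86, 180, 180, 180].

INTERFACE

Orientations are given as a 3x3 rotation matrix whose columns are the frame's x, y, z axes.
In Python, from plant import r gives the robot as it stands.
- The arm moves only by the tool move_arm, never from a script. Its argument "deltas" is a list of rows, each an object of numbers: "hand": the opening, from 0 (shut) to 1 (fully open); "x", "y", "z": the shift along the tool's x, y, z normalised to -1 to 1, where 1 is 60 mm; "rx", "ry", "rz": the turn, a rotation vector about the tool's x, y, z normalised to -1 to 1, where 1 is 8 degrees. In form: [{"hand": .., "x": .., "y": .., "z": .., "rx": .., "ry": .., "rz": ..}, ...]. A call has 1 to 12 rows; each row shifts and turns the commanded pose from where the row before left it, along the tool's axes as they then stand; what a row does not reach is not made up. A row lasts 1/8 s, in which the tool goes at most 62.5 mm and 10.7 degrees, less where a joint would pass 70% of its speed; a pose out of reach is approached as far as the arm can. A call with a number of a shift or a turn outside -1 to 1 is refused whole. A call with a gripper value outside its range is refused whole. The fingers move at their own pace and stop on an object; "force" is the grip in N (left out, the last holds). Time passes only in rows, so rows that do not move let the fingers close. It gives the time, the measured TCP pose, the force, the opening and the grip force at its end, in the units of the state.
- r.state(): the state, without advancing time (a new reading comes with each control period).
- r.read_camera(name): name is "scene" or "top" or "wrist"; returns (picture, depth): 384x512x3 uint8, red, green, blue; 384x512 float32, m along the optical axis (not along the pixel's ray), 0 where there is no reading.
- r.camera_info(name): a dict with "fx", "fy", "cx", "cy" (pixels), "D" ([k1, k2, p1, p2, k3] as OpenCV has them; the pictures are not rectified), "R" (3x3) and "t" (3): a world point X has camera coordinates R X + t. Camera axes: x right, y down, z forward; pixel columns grow to the right and rows downward; lengths in m; the calibration is good to about 2 mm. A picture is of the moment at which its call begins: read the wrist's pose just before it. camera_info takes no time and is no camera call; for the wrist camera it gives the pose at the moment of the call.
- r.finish_job(): hands the job in; it is judged then, once.
The state is a dict: "time_s": time; "joint_positions": joint angles; "qvel": joint speeds; "tau": joint torques, N m; "ee_pos": TCP position; "eef_rot": TCP orientation; "force": force on the tool from outside, world axes, zero at the start; "moment": the same for the moment, N m; "grip_width": opening from 0.0 (shut) to 1.0 (fully open); "finger_force": force on a finger pad.
Only numpy, scipy, OpenCV 4.12 (cv2) and the standard library are available. Lean on these libraries where they do the work, as an engineer would, in place of code of your own. Each camera call takes 0.05 s, during which the arm holds its last target. There are 200 camera calls.

## Working session

There is one attempt and no reset: what is moved stays moved. The work goes in short steps, Python scripts to look and compute and a tool call to move; the robot and the scene stay as the last step left them, time stands still between calls to the robot, and variables do not carry over. Pictures are saved under pics/ and viewed, at most 13 in all, crops included, and the job is handed in when it is done.

Besides the shell and the picture viewer there is one more tool, called as a command line: name --argument value ..., lists and objects as JSON in quotes. move_arm: Moves the arm, as the interface text tells. Its arguments: {"type":"object","properties":{"deltas":{"type":"array"},"force":{"type":"number"}},"required":["deltas"]}

```bash
mkdir -p pics; ls; cat > h.py <<'E'
import numpy as np, cv2
from plant import r
def cam(n):
    i=r.camera_info(n); K=np.array([[i['fx'],0,i['cx']],[0,i['fy'],i['cy']],[0,0,1.]])
    return K,np.array(i['D'],float),np.array(i['R'],float),np.array(i['t'],float)
def ray(c,uv):
    K,D,R,t=c; p=cv2.undistortPoints(np.array(uv,float).reshape(-1,1,2),K,D).reshape(-1,2)
    d=np.c_[p,np.ones(len(p))]@R; return -R.T@t,d
def onz(c,uv,z):
    o,d=ray(c,uv); return o+d*((z-o[2])/d[:,2])[:,None]
def proj(c,X):
    K,D,R,t=c; return cv2.projectPoints(np.array(X,float).reshape(-1,1,3),cv2.Rodrigues(R)[0],t,K,D)[0].reshape(-1,2)
def cloud(c,dep):
    K,D,R,t=c; h,w=dep.shape; v,u=np.mgrid[:h,:w]
    p=cv2.undistortPoints(np.c_[u.ravel(),v.ravel()].astype(float).reshape(-1,1,2),K,D).reshape(-1,2)
    return ((np.c_[p,np.ones(len(p))]*dep.reshape(-1,1)-t)@R).reshape(h,w,3)
E
python3 - <<'E'
from h import *
for n in ['scene','top']:
    im,d=r.read_camera(n); np.savez('pics/'+n+'0.npz',im=im,d=d)
    cv2.imwrite(f'pics/{n}0.png',cv2.resize(im[:,:,::-1],(768,576)))
    c=cam(n); print(n,-c[2].T@c[3],c[2][2], c[0][0,0])
E
```

```text
pics
scene [-0.018728    0.87952994  1.22320805] [ 0.38095446 -0.56597448 -0.73112693] 473.9163513648062
top [ 4.79902188e-01 -6.44180650e-04  1.15155907e+00] [ 0.05847849  0.01336945 -0.99819914] 368.5121541309653
```

View pics/top0.png

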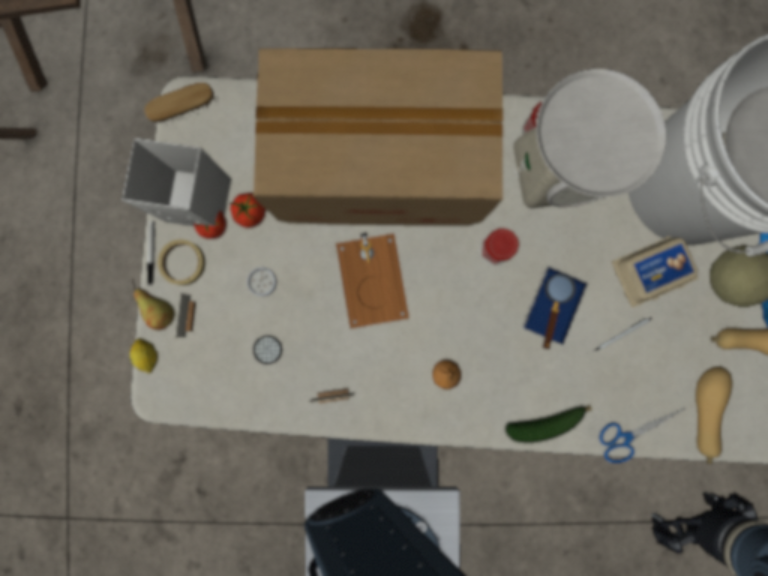

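View pics/scene0.png

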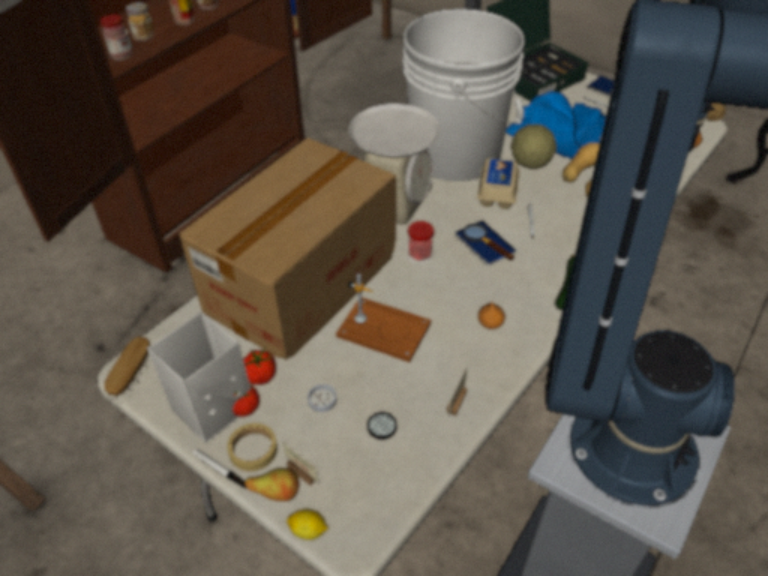

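The top view (768 px wide) shows the dish at (263,281), the cover at (267,349), the block at (372,280) with its recess at about (373,292), the loupe lens at (560,288) with its handle down to (547,345), the jar at (500,245), and cards at (185,315) and (332,394). The scene view agrees: staff and pointer at about (360,290).

```bash
python3 - <<'E'
from h import *
c=cam('top'); s=512/768
P=lambda u,v,z:onz(c,[[(u+.5)*s-.5,(v+.5)*s-.5]],z)[0].round(4)
print('dish',P(263,281,.018)); print('cover',P(267,349,.014))
print('block corners',[P(*a,.014) for a in [(337,243),(394,235),(408,319),(351,328)]])
print('lens',P(560,288,.026),'hand end',P(547.5,346,.026)); print('jar',P(501,245,.086)); print('cards',P(185,315,.02),P(332,394,.02))
d=np.load('pics/top0.npz'); X=cloud(c,d['d'])
im=d['im']; m=(X[...,2]>.02)&(X[...,0]<.75)&(X[...,0]>.25)&(abs(X[...,1])<.5)
n,l,st,ce=cv2.connectedComponentsWithStats(m.astype(np.uint8))
for i in range(1,n):
    if st[i,4]>15: q=X[l==i]; print(ce[i].round(1)*1.5,st[i,4],q.min(0).round(3),q.max(0).round(3))
st=r.state(); R=np.array(st['eef_rot']); w=cam('wrist'); o=-w[2].T@w[3]
print(R.round(3).tolist(), 'cam in tool',R.T@(o-np.array(st['ee_pos'])),(R.T@w[2].T).round(3).tolist(), w[0][0,0],st['ee_pos'],st['grip_width'],st['time_s'])
E
```

```text
dish [0.5801 0.2456 0.018 ]
cover [0.4398 0.2368 0.014 ]
block corners [array([0.6593, 0.0927, 0.014 ]), array([ 0.6756, -0.0257,  0.014 ]), array([ 0.5013, -0.0539,  0.014 ]), array([0.483 , 0.0634, 0.014 ])]
lens [ 0.5637 -0.3654  0.026 ] hand end [ 0.4454 -0.3373  0.026 ]
jar [ 0.6433 -0.2321  0.086 ]
cards [0.5098 0.408  0.02  ] [0.3486 0.1017 0.02  ]
[371.85 195.  ] 6392 [ 0.48  -0.203  0.02 ] [0.75  0.31  1.152]
[585.3 187.8] 1256 [ 0.48  -0.47   0.021] [ 7.500e-01 -1.000e-03  1.152e+00]
[182.7 207.6] 1398 [ 0.48  -0.001  0.02 ] [0.75  0.462 1.152]
[499.95 245.55] 461 [ 0.48  -0.268  0.02 ] [ 6.760e-01 -1.000e-03  1.152e+00]
[365.25 246.3 ] 101 [0.611 0.019 0.02 ] [0.664 0.044 0.157]
[179.25 261.3 ] 283 [ 0.48  -0.001  0.02 ] [0.666 0.468 1.152]
[624.75 271.35] 253 [ 0.48 -0.5   0.02] [ 6.270e-01 -1.000e-03  1.152e+00]
[556.5 302.1] 380 [ 0.441 -0.397  0.02 ] [ 5.920e-01 -1.000e-03  1.152e+00]
[153.75 309.  ] 502 [ 0.48  -0.001  0.023] [0.566 0.5   1.152]
[182.25 314.55] 230 [0.466 0.392 0.02 ] [0.554 0.411 0.075]
[145.2  355.65] 294 [ 0.392 -0.001  0.02 ] [0.48  0.5   1.152]
[446.25 373.05] 329 [ 0.36  -0.158  0.026] [ 0.421 -0.101  0.068]
[331.8  395.85] 130 [ 0.332 -0.001  0.02 ] [0.48  0.144 1.152]
[545.4  425.25] 771 [ 0.253 -0.426  0.02 ] [ 4.800e-01 -1.000e-03  1.152e+00]
[[0.936, 0.353, -0.0], [0.353, -0.936, 0.001], [-0.0, -0.001, -1.0]] cam in tool [ 0.08222238 -0.00047453 -0.1720799 ] [[0.001, -0.948, -0.319], [1.0, 0.001, 0.0], [0.0, -0.319, 0.948]] 309.1765111525873 [ 0.18519644 -0.49081185  0.20074263] 0.9962385888356736 0.1
```

move_arm --deltas '[{"hand":1,"rz":-1},{"rz":-1},{"rz":-1},{"rz":-1},{"rz":-1},{"rz":-1},{"rz":-1},{"rz":-1},{"rz":-1},{"rz":-1},{"rz":-1},{"rz":-1}]'

```text
invalid input at $.deltas[0]: expected keys hand, x, y, z, rx, ry, rz
```

```bash
cat >> h.py <<'E'
def yaw():
    R=np.array(r.state()['eef_rot']); return np.degrees(np.arctan2(R[1,0],R[0,0]))%360
def to(x,y,z,yw=None):
    "delta from the present TCP pose to a goal, in the move's units (60 mm, 8 deg)"
    s=r.state(); R=np.array(s['eef_rot']); d=R.T@(np.array([x,y,z])-s['ee_pos'])/.06
    print('pos',np.round(s['ee_pos'],4),'yaw',round(yaw(),2),'tilt',R[:2,2].round(4),'t',round(s['time_s'],2),'xyz units',d.round(3), 'rz units',None if yw is None else round(-((yw-yaw()+180)%360-180)/8,3))
E
python3 - <<'E'
from h import *
s=r.state(); print(np.round(s['joint_positions'],1)); to(.58,.2456,.2,189.3)
E
```

```text
[-69.3  13.7  -0.8  75.6  -0.   90. ]
pos [ 0.1852 -0.4908  0.2007] yaw 20.67 tilt [-0.0005  0.0012] t 0.1 xyz units [10.489 -9.161  0.024] rz units -21.079
```

```bash
cat >> h.py <<'E'
import json
from scipy.spatial.transform import Rotation as Ro
def rows(goal,yw,n,hand,start=None,lim=12):
    "print straight-line rows (rounded) from the present pose"
    s=r.state(); p=np.array(s['ee_pos']); R=np.array(s['eef_rot']); dy=((yw-yaw()+180)%360-180)/n
    Y=np.radians(yw); G=np.array([[np.cos(Y),np.sin(Y),0],[np.sin(Y),-np.cos(Y),0],[0,0,-1]])
    for i in range(n):
        d=R.T@((np.array(goal)-p)/(n-i))/.06
        d=np.round(d,2); rz=round(-dy/8,2)
        print(json.dumps(dict(zip(['hand','x','y','z','rx','ry','rz'],[hand,*d.tolist(),0,0,rz]))),end=',\n' if i%lim==lim-1 else ', ')
        p=p+R@d*.06; R=R@Ro.from_rotvec([0,0,np.radians(rz*8)]).as_matrix()
    print()
E
python3 - <<'E'
from h import *
rows((.55,.23,.2),189.3,22,1)
E
```

```text
{"hand": 1, "x": 0.45, "y": -0.41, "z": 0.0, "rx": 0, "ry": 0, "rz": -0.96}, {"hand": 1, "x": 0.5, "y": -0.35, "z": 0.0, "rx": 0, "ry": 0, "rz": -0.96}, {"hand": 1, "x": 0.54, "y": -0.28, "z": 0.0, "rx": 0, "ry": 0, "rz": -0.96}, {"hand": 1, "x": 0.58, "y": -0.2, "z": 0.0, "rx": 0, "ry": 0, "rz": -0.96}, {"hand": 1, "x": 0.6, "y": -0.12, "z": 0.0, "rx": 0, "ry": 0, "rz": -0.96}, {"hand": 1, "x": 0.61, "y": -0.04, "z": 0.0, "rx": 0, "ry": 0, "rz": -0.96}, {"hand": 1, "x": 0.61, "y": 0.04, "z": 0.0, "rx": 0, "ry": 0, "rz": -0.96}, {"hand": 1, "x": 0.6, "y": 0.12, "z": 0.0, "rx": 0, "ry": 0, "rz": -0.96}, {"hand": 1, "x": 0.58, "y": 0.2, "z": 0.0, "rx": 0, "ry": 0, "rz": -0.96}, {"hand": 1, "x": 0.55, "y": 0.27, "z": 0.0, "rx": 0, "ry": 0, "rz": -0.96}, {"hand": 1, "x": 0.51, "y": 0.34, "z": 0.0, "rx": 0, "ry": 0, "rz": -0.96}, {"hand": 1, "x": 0.46, "y": 0.41, "z": 0.0, "rx": 0, "ry": 0, "rz": -0.96},
{"hand": 1, "x": 0.4, "y": 0.47, "z": 0.0, "rx": 0, "ry": 0, "rz": -0.96}, {"hand": 1, "x": 0.33, "y": 0.52, "z": 0.0, "rx": 0, "ry": 0, "rz": -0.96}, {"hand": 1, "x": 0.26, "y": 0.55, "z": 0.0, "rx": 0, "ry": 0, "rz": -0.96}, {"hand": 1, "x": 0.18, "y": 0.58, "z": 0.0, "rx": 0, "ry": 0, "rz": -0.96}, {"hand": 1, "x": 0.1, "y": 0.6, "z": 0.0, "rx": 0, "ry": 0, "rz": -0.96}, {"hand": 1, "x": 0.02, "y": 0.61, "z": 0.0, "rx": 0, "ry": 0, "rz": -0.96}, {"hand": 1, "x": -0.06, "y": 0.61, "z": 0.01, "rx": 0, "ry": 0, "rz": -0.96}, {"hand": 1, "x": -0.14, "y": 0.6, "z": 0.0, "rx": 0, "ry": 0, "rz": -0.96}, {"hand": 1, "x": -0.22, "y": 0.57, "z": 0.01, "rx": 0, "ry": 0, "rz": -0.96}, {"hand": 1, "x": -0.3, "y": 0.54, "z": 0.0, "rx": 0, "ry": 0, "rz": -0.96},
```

move_arm --deltas '[{"hand":1,"x":0.45,"y":-0.41,"z":0.0,"rx":0,"ry":0,"rz":-0.96},{"hand":1,"x":0.5,"y":-0.35,"z":0.0,"rx":0,"ry":0,"rz":-0.96},{"hand":1,"x":0.54,"y":-0.28,"z":0.0,"rx":0,"ry":0,"rz":-0.96},{"hand":1,"x":0.58,"y":-0.2,"z":0.0,"rx":0,"ry":0,"rz":-0.96},{"hand":1,"x":0.6,"y":-0.12,"z":0.0,"rx":0,"ry":0,"rz":-0.96},{"hand":1,"x":0.61,"y":-0.04,"z":0.0,"rx":0,"ry":0,"rz":-0.96},{"hand":1,"x":0.61,"y":0.04,"z":0.0,"rx":0,"ry":0,"rz":-0.96},{"hand":1,"x":0.6,"y":0.12,"z":0.0,"rx":0,"ry":0,"rz":-0.96},{"hand":1,"x":0.58,"y":0.2,"z":0.0,"rx":0,"ry":0,"rz":-0.96},{"hand":1,"x":0.55,"y":0.27,"z":0.0,"rx":0,"ry":0,"rz":-0.96},{"hand":1,"x":0.51,"y":0.34,"z":0.0,"rx":0,"ry":0,"rz":-0.96},{"hand":1,"x":0.46,"y":0.41,"z":0.0,"rx":0,"ry":0,"rz":-0.96}]'

```text
time_s: 1.6
ee_pos: [0.3843, -0.0968, 0.2012]
eef_rot: [[-0.392, 0.92, -0.0], [0.92, 0.392, 0.0], [0.0, -0.0, -1.0]]
force: [0.3, 0.2, -0.1]
grip_width: 1.0
finger_force: 0.0
```

```bash
python3 - <<'E'
from h import *
s=r.state(); print(np.round(s['joint_positions'],1)); to(.58,.2456,.2,189.3); rows((.55,.23,.2),189.3,10,1)
E
```

```text
[-14.1   1.  -15.8  73.2   0.   52.8]
pos [ 0.3843 -0.0968  0.2012] yaw 113.08 tilt [-0.0003  0.0001] t 1.6 xyz units [3.971 5.238 0.019] rz units -9.527
{"hand": 1, "x": 0.39, "y": 0.47, "z": 0.0, "rx": 0, "ry": 0, "rz": -0.95}, {"hand": 1, "x": 0.33, "y": 0.52, "z": 0.0, "rx": 0, "ry": 0, "rz": -0.95}, {"hand": 1, "x": 0.26, "y": 0.55, "z": 0.0, "rx": 0, "ry": 0, "rz": -0.95}, {"hand": 1, "x": 0.18, "y": 0.58, "z": 0.0, "rx": 0, "ry": 0, "rz": -0.95}, {"hand": 1, "x": 0.1, "y": 0.6, "z": 0.0, "rx": 0, "ry": 0, "rz": -0.95}, {"hand": 1, "x": 0.02, "y": 0.61, "z": 0.0, "rx": 0, "ry": 0, "rz": -0.95}, {"hand": 1, "x": -0.06, "y": 0.61, "z": 0.0, "rx": 0, "ry": 0, "rz": -0.95}, {"hand": 1, "x": -0.14, "y": 0.6, "z": 0.01, "rx": 0, "ry": 0, "rz": -0.95}, {"hand": 1, "x": -0.21, "y": 0.57, "z": 0.0, "rx": 0, "ry": 0, "rz": -0.95}, {"hand": 1, "x": -0.29, "y": 0.53, "z": 0.01, "rx": 0, "ry": 0, "rz": -0.95},
```

```bash
python3 - <<'E'
from h import *
rows((.557,.0155,.2),189.3,10,1)
E
```

```text
{"hand": 1, "x": 0.06, "y": 0.34, "z": 0.0, "rx": 0, "ry": 0, "rz": -0.95}, {"hand": 1, "x": 0.01, "y": 0.34, "z": 0.0, "rx": 0, "ry": 0, "rz": -0.95}, {"hand": 1, "x": -0.03, "y": 0.34, "z": 0.0, "rx": 0, "ry": 0, "rz": -0.95}, {"hand": 1, "x": -0.08, "y": 0.34, "z": 0.0, "rx": 0, "ry": 0, "rz": -0.95}, {"hand": 1, "x": -0.12, "y": 0.32, "z": 0.0, "rx": 0, "ry": 0, "rz": -0.95}, {"hand": 1, "x": -0.16, "y": 0.3, "z": 0.0, "rx": 0, "ry": 0, "rz": -0.95}, {"hand": 1, "x": -0.2, "y": 0.28, "z": 0.0, "rx": 0, "ry": 0, "rz": -0.95}, {"hand": 1, "x": -0.23, "y": 0.25, "z": 0.01, "rx": 0, "ry": 0, "rz": -0.95}, {"hand": 1, "x": -0.27, "y": 0.22, "z": 0.0, "rx": 0, "ry": 0, "rz": -0.95}, {"hand": 1, "x": -0.29, "y": 0.18, "z": 0.01, "rx": 0, "ry": 0, "rz": -0.95},
```

move_arm --deltas '[{"hand":1,"x":0.06,"y":0.34,"z":0.0,"rx":0,"ry":0,"rz":-0.95},{"hand":1,"x":0.01,"y":0.34,"z":0.0,"rx":0,"ry":0,"rz":-0.95},{"hand":1,"x":-0.03,"y":0.34,"z":0.0,"rx":0,"ry":0,"rz":-0.95},{"hand":1,"x":-0.08,"y":0.34,"z":0.0,"rx":0,"ry":0,"rz":-0.95},{"hand":1,"x":-0.12,"y":0.32,"z":0.0,"rx":0,"ry":0,"rz":-0.95},{"hand":1,"x":-0.16,"y":0.3,"z":0.0,"rx":0,"ry":0,"rz":-0.95},{"hand":1,"x":-0.2,"y":0.28,"z":0.0,"rx":0,"ry":0,"rz":-0.95},{"hand":1,"x":-0.23,"y":0.25,"z":0.01,"rx":0,"ry":0,"rz":-0.95},{"hand":1,"x":-0.27,"y":0.22,"z":0.0,"rx":0,"ry":0,"rz":-0.95},{"hand":1,"x":-0.29,"y":0.18,"z":0.01,"rx":0,"ry":0,"rz":-0.95},{"hand":1,"x":0,"y":0,"z":0,"rx":0,"ry":0,"rz":0}]'

```text
time_s: 2.98
ee_pos: [0.5576, 0.014, 0.1993]
eef_rot: [[-0.988, -0.154, -0.001], [-0.154, 0.988, 0.0], [0.001, 0.0, -1.0]]
force: [0.3, -0.9, -0.1]
grip_width: 1.0
finger_force: 0.0
```

```bash
cat >> h.py <<'E'
def wr(tag):
    s=r.state(); c=cam('wrist'); im,d=r.read_camera('wrist')
    np.savez(f'pics/{tag}.npz',im=im,d=d,K=c[0],D=c[1],R=c[2],t=c[3],p=s['ee_pos'],Q=s['eef_rot'])
    cv2.imwrite(f'pics/{tag}.png',cv2.resize(im[:,:,::-1],(768,576))); return im,d,c
E
python3 - <<'E'
from h import *
im,d,c=wr('w_block'); s=r.state(); print(np.round(s['joint_positions'],1)); to(.58,.2456,.2,189.3)
E
```

```text
[ 1.4 16.9  3.5 76.7 -0.  -7.3]
pos [0.5569 0.0136 0.1994] yaw 188.75 tilt [-0.0015 -0.    ] t 3.02 xyz units [-0.969  3.762 -0.01 ] rz units -0.069
```

View pics/w_block.png

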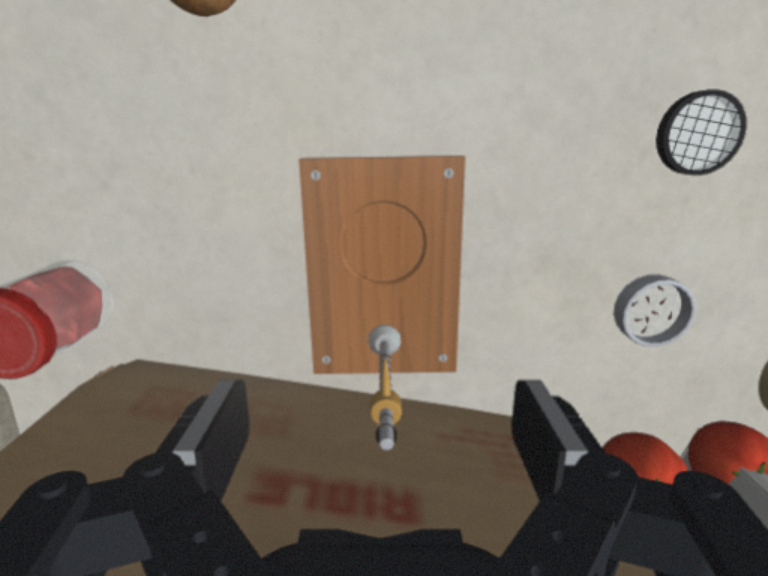

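The wrist view shows the recess at (384,242) with radius about 43 px. The pointer arm runs from its collar at (386,407) to the tip at about (387,358). The dish is at (654,310) and the cover at (702,132).

```bash
python3 - <<'E'
from h import *
f=np.load('pics/w_block.npz'); c=(f['K'],f['D'],f['R'],f['t']); im=f['im']; d=f['d']
hsv=cv2.cvtColor(im,cv2.COLOR_RGB2HSV)
v,u=np.mgrid[:384,:512]
box=(u>190)&(u<320)&(v>95)&(v<250)
m=((hsv[...,1]>100)&box).astype(np.uint8)
m=cv2.morphologyEx(m,cv2.MORPH_CLOSE,np.ones((7,7)))
ct=max(cv2.findContours(m,cv2.RETR_EXTERNAL,cv2.CHAIN_APPROX_NONE)[0],key=cv2.contourArea).reshape(-1,2)
P=onz(c,ct,.014)[:,:2]; 
b=cv2.minAreaRect((P*1000).astype(np.float32)); print('block rect',b)
bp=cv2.boxPoints(b); print(bp)
# yellow
y=((hsv[...,0]>12)&(hsv[...,0]<28)&(hsv[...,1]>130)&(hsv[...,2]>120)&(u>240)&(u<275)&(v>225)&(v<290))
X=cloud(c,d); 
n,l,st,ce=cv2.connectedComponentsWithStats(y.astype(np.uint8)); i=1+st[1:,4].argmax(); y=l==i
vv=np.where(y.any(1))[0]; print('yellow rows',vv.min(),vv.max())
for q in range(vv.min()-2,vv.max()+1,3):
    uu=np.where(y[q])[0]
    if len(uu): print(q,uu.min(),uu.max(),X[q,int(uu.mean())].round(4))
print('block top z',np.median(X[150:185,245:265,2]),'table',np.median(X[100:200,330:380,2]))
# recess: darkest/edges circle in metric
s=.0005; gx=np.arange(.50,.61,s); gy=np.arange(-.04,.07,s)
G=np.stack(np.meshgrid(gx,gy,indexing='ij'),-1).reshape(-1,2)
uv=proj(c,np.c_[G,np.full(len(G),.014)]).astype(np.float32).reshape(len(gx),len(gy),2)
g=cv2.remap(cv2.cvtColor(im,cv2.COLOR_RGB2GRAY),uv[...,0],uv[...,1],cv2.INTER_CUBIC)
C=cv2.HoughCircles(cv2.GaussianBlur(g,(5,5),1),cv2.HOUGH_GRADIENT,1,50,param1=40,param2=12,minRadius=60,maxRadius=72)
if C is not None:
  for q in C[0][:3]: print('recess',gx[0]+q[1]*s,gy[0]+q[0]*s,q[2]*s)
cv2.imwrite('pics/rect.png',cv2.resize(g,None,fx=2,fy=2))
E
```

```text
block rect ((581.703369140625, 21.13695526123047), (180.41177368164062, 122.05248260498047), 9.806173324584961)
[[482.4217    65.9081  ]
 [503.20917  -54.36114 ]
 [680.98505  -23.634186]
 [660.1976    96.635056]]
yellow rows 241 281
242 256 256 [0.6075 0.0252 0.1167]
245 256 257 [0.6104 0.0257 0.117 ]
248 256 257 [0.6127 0.026  0.1184]
251 255 258 [0.6155 0.0265 0.119 ]
254 255 258 [0.6193 0.0271 0.1178]
257 255 258 [0.6213 0.0274 0.1196]
260 255 259 [0.6247 0.0289 0.119 ]
263 256 263 [0.628  0.0313 0.1182]
266 255 265 [0.6289 0.0323 0.1218]
269 250 266 [0.6315 0.0309 0.1231]
272 248 267 [0.6337 0.0303 0.1248]
275 248 267 [0.6338 0.0311 0.1292]
278 248 266 [0.6349 0.0294 0.1327]
281 251 263 [0.6345 0.0302 0.1377]
block top z 0.008373554245115105 table -0.00032799087962131004
recess 0.5572500042617321 0.01675000324845314 0.03455
```

move_arm --deltas '[{"hand":1,"x":-0.24,"y":0.94,"z":0,"rx":0,"ry":0,"rz":-0.07},{"hand":1,"x":-0.24,"y":0.94,"z":0,"rx":0,"ry":0,"rz":0},{"hand":1,"x":-0.24,"y":0.94,"z":0,"rx":0,"ry":0,"rz":0},{"hand":1,"x":-0.24,"y":0.94,"z":0,"rx":0,"ry":0,"rz":0},{"hand":1,"x":0,"y":0,"z":0,"rx":0,"ry":0,"rz":0},{"hand":1,"x":0,"y":0,"z":0,"rx":0,"ry":0,"rz":0}]'

```text
time_s: 3.78
ee_pos: [0.5771, 0.2449, 0.2]
eef_rot: [[-0.987, -0.162, -0.001], [-0.162, 0.987, -0.001], [0.001, -0.0, -1.0]]
force: [0.3, 0.1, -0.4]
grip_width: 0.997
finger_force: 0.0
```

```bash
cat >> h.py <<'E'
def rectify(c,im,x,y,z,h=.06,s=.0005):
    gx=np.arange(x-h,x+h,s); gy=np.arange(y-h,y+h,s)
    G=np.stack(np.meshgrid(gx,gy,indexing='ij'),-1).reshape(-1,2)
    uv=proj(c,np.c_[G,np.full(len(G),z)]).astype(np.float32).reshape(len(gx),len(gy),2)
    return cv2.remap(im,uv[...,0],uv[...,1],cv2.INTER_CUBIC)
def circ(c,im,x,y,z,r0,r1,tag,h=.06,s=.0005):
    g=rectify(c,cv2.cvtColor(im,cv2.COLOR_RGB2GRAY),x,y,z,h,s)
    cv2.imwrite(f'pics/{tag}.png',cv2.resize(g,None,fx=2,fy=2))
    C=cv2.HoughCircles(cv2.GaussianBlur(g,(5,5),1),cv2.HOUGH_GRADIENT,1,10,param1=60,param2=12,minRadius=int(r0/s),maxRadius=int(r1/s))
    if C is not None:
        for q in C[0][:3]: print(tag,'centre',round(x-h+q[1]*s,4),round(y-h+q[0]*s,4),'r',round(q[2]*s,4))
E
python3 - <<'E'
from h import *
im,d,c=wr('w_dish'); to(.58,.2456,.2,189.8)
circ(c,im,.58,.2456,.018,.024,.032,'rdish')
circ(c,im,.44,.2368,.014,.028,.032,'rcov')
# cross-check dish: mask by depth above the table
X=cloud(c,d); m=(X[...,2]>.012)&(abs(X[...,0]-.58)<.045)&(abs(X[...,1]-.2456)<.045)
q=X[m]; print('depth dish',q.min(0).round(4),q.max(0).round(4),np.percentile(q[:,2],90))
m=(X[...,2]>.007)&(abs(X[...,0]-.44)<.045)&(abs(X[...,1]-.2368)<.045)
q=X[m]; print('depth cov',q.min(0).round(4),q.max(0).round(4),((q.min(0)+q.max(0))/2).round(4))
a=cv2.imread('pics/rdish.png');b=cv2.imread('pics/rcov.png'); e=cv2.imread('pics/rect.png'); k=min(len(a),len(b))
cv2.imwrite('pics/v1.png',cv2.resize(np.hstack([a,b]),(800,400)))
E
```

```text
pos [0.5773 0.2443 0.2002] yaw 189.29 tilt [-0.0004 -0.0004] t 3.83 xyz units [-0.047  0.015  0.003] rz units -0.064
rdish centre 0.5777 0.2488 r 0.0284
rdish centre 0.5752 0.2538 r 0.0306
rdish centre 0.5812 0.2528 r 0.0317
rcov centre 0.4392 0.2376 r 0.03
rcov centre 0.4432 0.2346 r 0.0284
depth dish [0.5504 0.2006 0.012 ] [0.609  0.2906 0.3191] 0.31476834420247485
depth cov [0.4089 0.2079 0.0073] [0.4692 0.2677 0.0159] [0.439  0.2378 0.0116]
```

View pics/v1.png

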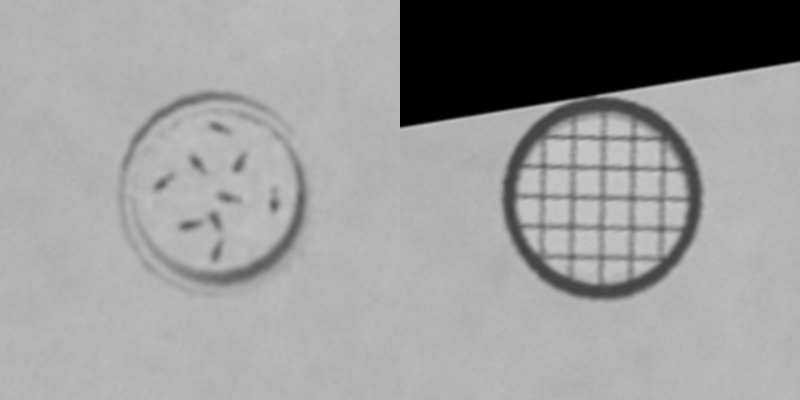

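The rectified dish outline is faint on its right side, with the rim around (213,193). The cover is crisp, with its centre at about (602,198).

```bash
cat >> h.py <<'E'
def dep(c,d,x,y,z0,z1,h=.042):
    X=cloud(c,d); m=(X[...,2]>z0)&(X[...,2]<z1)&(abs(X[...,0]-x)<h)&(abs(X[...,1]-y)<h)
    q=X[m][:,:2]; (a,b),rr=cv2.minEnclosingCircle((q*1000).astype(np.float32))
    print('depth circle',round(a,1),round(b,1),'r',round(rr,2),'range',q.min(0).round(4),q.max(0).round(4),'n',len(q),'ztop',np.percentile(X[m][:,2],90).round(4)); return m
E
python3 - <<'E'
from h import *
for t in ['w_dish','w_block']:
    f=np.load(f'pics/{t}.npz'); c=(f['K'],f['D'],f['R'],f['t'])
    for z in (.009,.012,.015): dep(c,f['d'],.579,.2465,z,.03)
    dep(c,f['d'],.439,.2378,.007,.03)
E
```

```text
depth circle 579.1 251.1 r 29.95 range [0.5503 0.2216] [0.609  0.2806] n 591 ztop 0.0182
depth circle 579.1 251.1 r 29.95 range [0.5504 0.2216] [0.609  0.2806] n 536 ztop 0.0182
depth circle 579.1 251.1 r 29.93 range [0.5504 0.2216] [0.609  0.2806] n 491 ztop 0.0182
depth circle 438.9 237.7 r 30.33 range [0.4089 0.2079] [0.4692 0.2677] n 2886 ztop 0.014
depth circle 578.3 250.6 r 30.85 range [0.5501 0.2202] [0.6082 0.2805] n 772 ztop 0.018
depth circle 578.3 250.6 r 30.85 range [0.5501 0.2202] [0.6082 0.2805] n 635 ztop 0.0181
depth circle 578.0 250.7 r 30.83 range [0.5504 0.2202] [0.6082 0.2805] n 488 ztop 0.0181
depth circle 439.3 237.8 r 31.53 range [0.4084 0.2063] [0.4688 0.2688] n 2622 ztop 0.014
```

move_arm --deltas '[{"hand":1,"x":-0.05,"y":0.1,"z":0.7,"rx":0,"ry":0,"rz":0},{"hand":1,"x":0,"y":0,"z":0.9,"rx":0,"ry":0,"rz":0},{"hand":1,"x":0,"y":0,"z":0.9,"rx":0,"ry":0,"rz":0},{"hand":1,"x":0,"y":0,"z":0.5,"rx":0,"ry":0,"rz":0},{"hand":1,"x":0,"y":0,"z":0.25,"rx":0,"ry":0,"rz":0},{"hand":1,"x":0,"y":0,"z":0,"rx":0,"ry":0,"rz":0},{"hand":1,"x":0,"y":0,"z":0,"rx":0,"ry":0,"rz":0}]' --force 30

```text
time_s: 4.7
ee_pos: [0.5808, 0.2519, 0.0068]
eef_rot: [[-0.987, -0.162, 0.002], [-0.162, 0.987, 0.001], [-0.002, 0.001, -1.0]]
force: [-0.1, -0.5, 0.8]
grip_width: 1.002
finger_force: 0.0
```

move_arm --deltas '[{"hand":0.6,"x":0,"y":0,"z":0,"rx":0,"ry":0,"rz":0},{"hand":0.6,"x":0,"y":0,"z":0,"rx":0,"ry":0,"rz":0},{"hand":0.6,"x":0,"y":0,"z":0,"rx":0,"ry":0,"rz":0},{"hand":0.6,"x":0,"y":0,"z":0,"rx":0,"ry":0,"rz":0},{"hand":0.6,"x":0,"y":0,"z":0,"rx":0,"ry":0,"rz":0},{"hand":0.6,"x":0,"y":0,"z":0,"rx":0,"ry":0,"rz":0}]'

```text
time_s: 5.45
ee_pos: [0.5797, 0.2518, 0.0051]
eef_rot: [[-0.987, -0.163, -0.0], [-0.163, 0.987, 0.0], [0.0, 0.0, -1.0]]
force: [-1.0, -0.2, -0.2]
grip_width: 0.6
finger_force: 0.0
```

```bash
python3 - <<'E'
from h import *
im,d,c=wr('w_d2'); dep(c,d,.5795,.251,.009,.03)
s=r.state(); print(s['grip_width'],s['finger_force'],s['force'])
cv2.imwrite('pics/v2.png',cv2.resize(im[150:,100:420,::-1],(800,585)))
E
```

```text
depth circle 579.0 251.1 r 30.15 range [0.5489 0.221 ] [0.609  0.2804] n 2883 ztop 0.0179
0.602481593858605 0.0 [ 0.33869378 -0.2261218  -0.46595736]
```

View pics/v2.png

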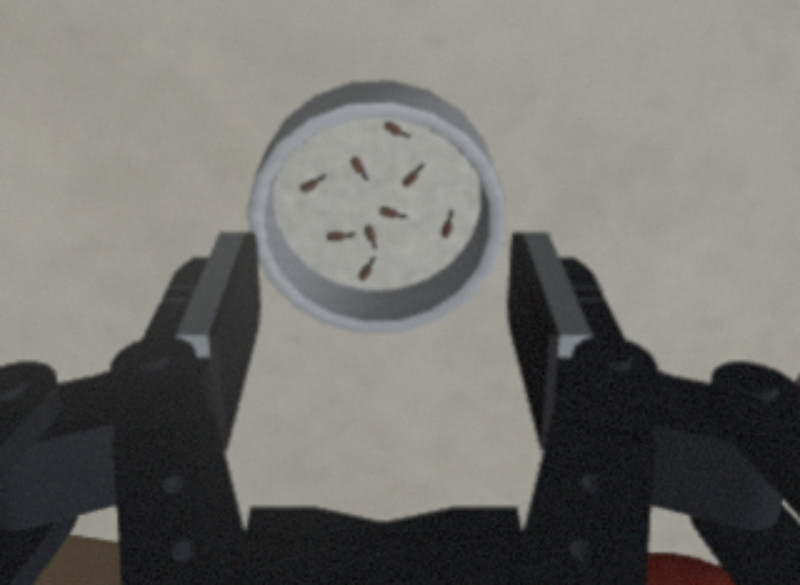

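The pads stand just outside the dish (left edge 250, right edge 505), not yet touching, because the opening fraction isn't linear in width. I'll close further.

move_arm --deltas '[{"hand":0.4,"x":0,"y":0,"z":0,"rx":0,"ry":0,"rz":0},{"hand":0.4,"x":0,"y":0,"z":0,"rx":0,"ry":0,"rz":0},{"hand":0.4,"x":0,"y":0,"z":0,"rx":0,"ry":0,"rz":0},{"hand":0.4,"x":0,"y":0,"z":0,"rx":0,"ry":0,"rz":0}]'

```text
time_s: 6.0
ee_pos: [0.5797, 0.2518, 0.0051]
eef_rot: [[-0.987, -0.163, -0.0], [-0.163, 0.987, 0.0], [0.0, 0.0, -1.0]]
force: [0.2, -0.6, -0.2]
grip_width: 0.402
finger_force: 0.0
```

```bash
python3 - <<'E'
from h import *
im,d,c=wr('w_d3'); dep(c,d,.5795,.251,.009,.03)
X=cloud(c,d)
for h in ((215,370),): pass
cv2.imwrite('pics/v3.png',cv2.resize(im[150:,100:420,::-1],(800,585)))
g=np.array(np.load('pics/w_d3.npz')['p']); 
m=(X[...,2]>.02)&(abs(X[...,0]-.58)<.02)&(abs(X[...,1]-.2518)<.06)&(X[...,2]<.1)
q=X[m]-g; print('finger pts low: z min',X[m][:,2].min()); 
for lo in np.arange(-.06,.06,.01):
    k=q[(q[:,1]>lo)&(q[:,1]<lo+.01)]
    if len(k): print(round(lo,2),len(k),(k[:,2].min()+g[2]).round(4),k[:,0].min().round(3),k[:,0].max().round(3))
E
```

```text
depth circle 579.1 251.1 r 30.13 range [0.549  0.2211] [0.609  0.2798] n 2330 ztop 0.0179
finger pts low: z min 0.03482031036613426
-0.06 259 0.0865 -0.005 -0.002
-0.05 2105 0.0799 -0.008 0.017
-0.04 2187 0.0464 -0.008 0.019
-0.03 1800 0.0382 -0.014 -0.002
-0.02 1088 0.0348 -0.015 0.014
0.01 1565 0.0352 -0.02 0.008
0.02 1434 0.0386 -0.019 0.007
0.03 2028 0.076 -0.02 0.006
0.04 1530 0.0802 -0.02 0.006
0.05 146 0.0873 -0.002 0.0
```

View pics/v3.png

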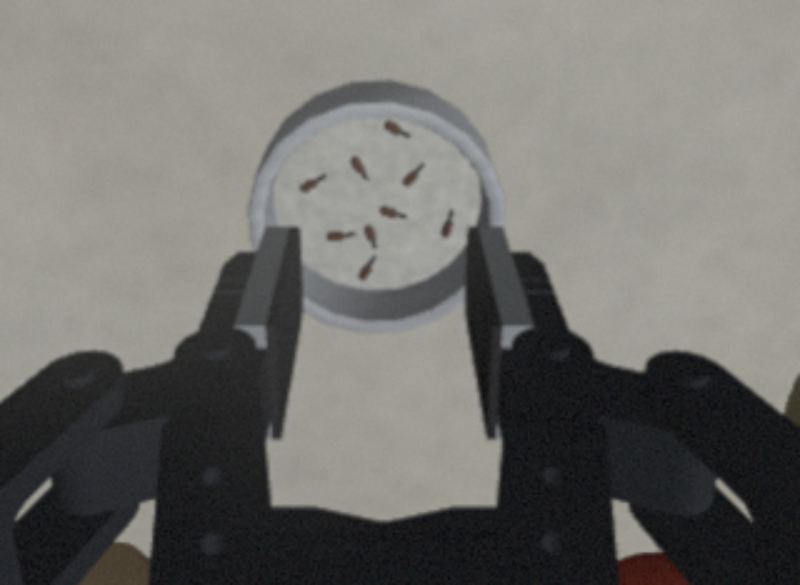

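```bash
python3 - <<'E'
from h import *
f=np.load('pics/w_d3.npz'); c=(f['K'],f['D'],f['R'],f['t']); X=cloud(c,f['d']); p,Q=f['p'],f['Q']
for v in range(232,262,3): print(v,[tuple(((X[v,u]-p)@Q*1000).round(0)) if f['d'][v,u] else None for u in (211,216,219)])
print('pred tip px',[(z,proj(c,(p+Q@np.array([x,-.018,z]))[None])[0].round(0)) for x in (.011,-.011) for z in (-.003,-.012,-.02,-.03)])
E
```

```text
232 [(np.float64(-2.0), np.float64(-26.0), np.float64(1.0)), (np.float64(-1.0), np.float64(-22.0), np.float64(1.0)), (np.float64(-2.0), np.float64(-21.0), np.float64(2.0))]
235 [(np.float64(-4.0), np.float64(-26.0), np.float64(2.0)), (np.float64(-4.0), np.float64(-23.0), np.float64(2.0)), (np.float64(-3.0), np.float64(-21.0), np.float64(1.0))]
238 [(np.float64(-6.0), np.float64(-26.0), np.float64(1.0)), (np.float64(-6.0), np.float64(-23.0), np.float64(2.0)), (np.float64(-5.0), np.float64(-21.0), np.float64(1.0))]
241 [(np.float64(11.0), np.float64(-20.0), np.float64(-35.0)), (np.float64(11.0), np.float64(-18.0), np.float64(-35.0)), (np.float64(11.0), np.float64(-16.0), np.float64(-35.0))]
244 [(np.float64(12.0), np.float64(-20.0), np.float64(-39.0)), (np.float64(11.0), np.float64(-17.0), np.float64(-38.0)), (np.float64(9.0), np.float64(-16.0), np.float64(-35.0))]
247 [(np.float64(11.0), np.float64(-20.0), np.float64(-41.0)), (np.float64(11.0), np.float64(-17.0), np.float64(-42.0)), (np.float64(9.0), np.float64(-16.0), np.float64(-36.0))]
250 [(np.float64(11.0), np.float64(-19.0), np.
[... 221 characters left out ...]
t64(-16.0), np.float64(-47.0)), (np.float64(5.0), np.float64(-16.0), np.float64(-37.0))]
256 [(np.float64(11.0), np.float64(-18.0), np.float64(-50.0)), (np.float64(11.0), np.float64(-16.0), np.float64(-49.0)), (np.float64(4.0), np.float64(-16.0), np.float64(-38.0))]
259 [(np.float64(11.0), np.float64(-18.0), np.float64(-52.0)), (np.float64(9.0), np.float64(-16.0), np.float64(-48.0)), (np.float64(3.0), np.float64(-16.0), np.float64(-38.0))]
pred tip px [(-0.003, array([222., 216.])), (-0.012, array([220., 222.])), (-0.02, array([219., 228.])), (-0.03, array([217., 237.])), (-0.003, array([223., 249.])), (-0.012, array([222., 256.])), (-0.02, array([220., 264.])), (-0.03, array([218., 274.]))]
```

```bash
cat >> h.py <<'E'
def tips(tag):
    f=np.load(f'pics/{tag}.npz'); c=(f['K'],f['D'],f['R'],f['t']); d=f['d']; X=(cloud(c,d)-f['p'])@f['Q']
    for sg in (-1,1):
        m=(d>0)&(d<.4)&(abs(X[...,0])<.014)&(X[...,1]*sg>0.003)&(X[...,1]*sg<.06)&(X[...,2]<-.015)&(X[...,2]>-.1)
        q=X[m]; k=q[q[:,2]>q[:,2].max()-.004]
        print(tag,sg,'tip z max',q[:,2].max().round(4),'near tip x',k[:,0].min().round(4),k[:,0].max().round(4),'y',k[:,1].min().round(4),k[:,1].max().round(4))
E
python3 - <<'E'
from h import *
for t in ['w_block','w_dish','w_d2','w_d3']: tips(t)
E
```

```text
w_block -1 tip z max -0.0416 near tip x -0.0096 0.0104 y -0.0425 -0.0416
w_block 1 tip z max -0.0425 near tip x -0.0097 0.011 y 0.0427 0.0488
w_dish -1 tip z max -0.0419 near tip x -0.0107 0.0104 y -0.0441 -0.0417
w_dish 1 tip z max -0.0416 near tip x -0.0086 0.0102 y 0.0426 0.0438
w_d2 -1 tip z max -0.0326 near tip x -0.009 0.0098 y -0.0251 -0.0246
w_d2 1 tip z max -0.0323 near tip x -0.0092 0.0107 y 0.0262 0.0285
w_d3 -1 tip z max -0.0297 near tip x -0.009 0.0109 y -0.0205 -0.0162
w_d3 1 tip z max -0.0301 near tip x -0.0089 0.0112 y 0.0178 0.0244
```

The measured fingertips lie about 29 mm behind the reported TCP, which is why they closed above the dish. I'll reopen and go 30 mm lower.

move_arm --deltas '[{"hand":0.9,"x":0,"y":0,"z":0,"rx":0,"ry":0,"rz":0},{"hand":0.9,"x":0,"y":0,"z":0,"rx":0,"ry":0,"rz":0},{"hand":0.9,"x":0,"y":0,"z":0,"rx":0,"ry":0,"rz":0},{"hand":0.9,"x":0,"y":0,"z":0,"rx":0,"ry":0,"rz":0},{"hand":0.9,"x":0,"y":0,"z":0,"rx":0,"ry":0,"rz":0},{"hand":0.9,"x":0,"y":-0.01,"z":0.2,"rx":0,"ry":0,"rz":0},{"hand":0.9,"x":0,"y":0,"z":0.2,"rx":0,"ry":0,"rz":0},{"hand":0.9,"x":0,"y":0,"z":0.1,"rx":0,"ry":0,"rz":0},{"hand":0.9,"x":0,"y":0,"z":0,"rx":0,"ry":0,"rz":0}]'

```text
time_s: 7.18
ee_pos: [0.5792, 0.251, -0.0258]
eef_rot: [[-0.987, -0.163, -0.001], [-0.163, 0.987, -0.0], [0.002, -0.0, -1.0]]
force: [0.7, -0.5, 0.5]
grip_width: 0.905
finger_force: 0.0
```

move_arm --deltas '[{"hand":0.6,"x":0,"y":0,"z":0,"rx":0,"ry":0,"rz":0},{"hand":0.6,"x":0,"y":0,"z":0,"rx":0,"ry":0,"rz":0},{"hand":0.6,"x":0,"y":0,"z":0,"rx":0,"ry":0,"rz":0},{"hand":0.6,"x":0,"y":0,"z":0,"rx":0,"ry":0,"rz":0},{"hand":0.6,"x":0,"y":0,"z":0,"rx":0,"ry":0,"rz":0}]'

```text
time_s: 7.8
ee_pos: [0.5802, 0.2515, -0.0242]
eef_rot: [[-0.987, -0.163, 0.001], [-0.163, 0.987, 0.001], [-0.001, 0.0, -1.0]]
force: [-1.3, -0.4, 6.3]
grip_width: 0.677
finger_force: 32.6
```

move_arm --deltas '[{"hand":0.55,"x":0,"y":0,"z":-0.2,"rx":0,"ry":0,"rz":0},{"hand":0.55,"x":0,"y":0,"z":-0.6,"rx":0,"ry":0,"rz":0},{"hand":0.55,"x":0,"y":0,"z":-0.2,"rx":0,"ry":0,"rz":0},{"hand":0.55,"x":0,"y":0,"z":0,"rx":0,"ry":0,"rz":0}]'

```text
time_s: 8.3
ee_pos: [0.5805, 0.2515, 0.0361]
eef_rot: [[-0.987, -0.163, 0.002], [-0.163, 0.987, 0.001], [-0.002, 0.001, -1.0]]
force: [-0.1, -0.7, -1.0]
grip_width: 0.681
finger_force: 32.5
```

```bash
python3 - <<'E'
from h import *
im,d,c=wr('w_h1'); s=r.state(); print(s['grip_width'],s['finger_force'],s['force'])
dep(c,d,.5795,.251,.058,.095); tips('w_h1'); rows((.545,.0145,.036),189.8,6,.55)
E
```

```text
0.6778322994725429 32.501759715378284 [-0.71808226 -0.20937357 -1.01585747]
depth circle 573.2 250.8 r 42.34 range [0.5491 0.2091] [0.6088 0.2926] n 13220 ztop 0.0827
w_h1 -1 tip z max -0.0263 near tip x -0.014 0.014 y -0.0266 -0.0031
w_h1 1 tip z max -0.0261 near tip x -0.014 0.014 y 0.003 0.0265
{"hand": 0.55, "x": 0.2, "y": -0.63, "z": -0.0, "rx": 0, "ry": 0, "rz": -0.01}, {"hand": 0.55, "x": 0.2, "y": -0.63, "z": -0.0, "rx": 0, "ry": 0, "rz": -0.01}, {"hand": 0.55, "x": 0.21, "y": -0.63, "z": -0.0, "rx": 0, "ry": 0, "rz": -0.01}, {"hand": 0.55, "x": 0.21, "y": -0.63, "z": -0.01, "rx": 0, "ry": 0, "rz": -0.01}, {"hand": 0.55, "x": 0.2, "y": -0.64, "z": -0.0, "rx": 0, "ry": 0, "rz": -0.01}, {"hand": 0.55, "x": 0.21, "y": -0.63, "z": -0.01, "rx": 0, "ry": 0, "rz": -0.01},
```

move_arm --deltas '[{"hand":0.55,"x":0.2,"y":-0.63,"z":0,"rx":0,"ry":0,"rz":-0.03},{"hand":0.55,"x":0.2,"y":-0.63,"z":0,"rx":0,"ry":0,"rz":-0.03},{"hand":0.55,"x":0.21,"y":-0.63,"z":0,"rx":0,"ry":0,"rz":0},{"hand":0.55,"x":0.21,"y":-0.63,"z":0,"rx":0,"ry":0,"rz":0},{"hand":0.55,"x":0.2,"y":-0.64,"z":0,"rx":0,"ry":0,"rz":0},{"hand":0.55,"x":0.21,"y":-0.63,"z":0,"rx":0,"ry":0,"rz":0},{"hand":0.55,"x":0,"y":0,"z":0,"rx":0,"ry":0,"rz":0},{"hand":0.55,"x":0,"y":0,"z":0,"rx":0,"ry":0,"rz":0}]'

```text
time_s: 9.35
ee_pos: [0.5452, 0.0148, 0.0344]
eef_rot: [[-0.985, -0.171, -0.001], [-0.171, 0.985, 0.0], [0.001, 0.001, -1.0]]
force: [-0.8, -0.3, -0.9]
grip_width: 0.679
finger_force: 32.5
```

```bash
cat >> h.py <<'E'
def mean_pose(n=4):
    "average state over n camera ticks"
    P=[]
    for _ in range(n): P.append(r.state()['ee_pos']); r.read_camera('wrist')
    return np.mean(P,0)
E
python3 - <<'E'
from h import *
im,d,c=wr('w_h2'); print(mean_pose().round(4)); to(.5576,.0169,.034,189.8)
X=cloud(c,d); p=np.load('pics/w_h2.npz')['p']
m=(X[...,2]>.072)&(X[...,2]<.082)&(abs(X[...,0]-p[0])<.035)&(abs(X[...,1]-p[1])<.024)
q=X[m]; print('dish rim x',q[:,0].min(),q[:,0].max(),'mid',(q[:,0].min()+q[:,0].max())/2,'z',np.median(q[:,2]))
cv2.imwrite('pics/v4.png',cv2.resize(im[:,:,::-1],(768,576)))
E
```

```text
[0.5455 0.0155 0.0347]
pos [0.5457 0.0155 0.0349] yaw 189.95 tilt [-0.0002  0.0002] t 9.6 xyz units [-0.2   -0.011  0.015] rz units 0.018
dish rim x 0.5138180416605777 0.5740332869825985 mid 0.5439256643215881 z 0.07554167781859703
```

View pics/v4.png

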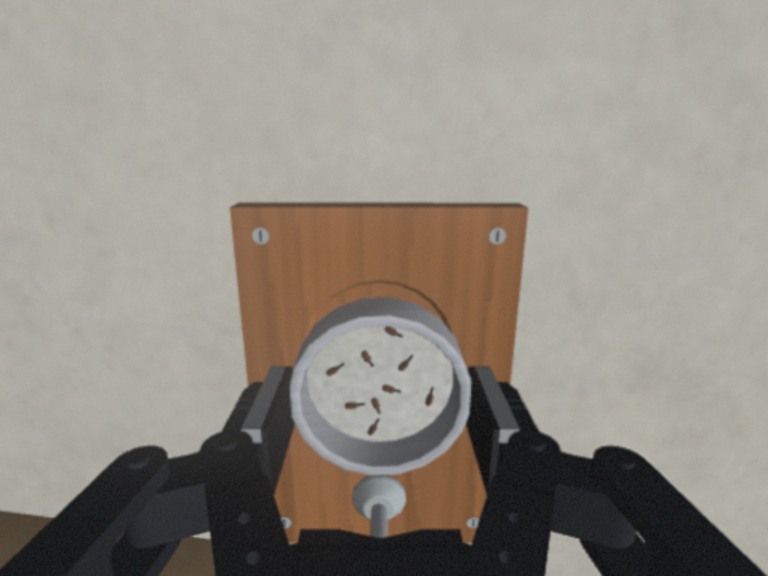

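The dish is held level, centred at about (380,395), with the recess edge visible behind it at (385,282). The pointer's collar lies below the gripper body in the view.

move_arm --deltas '[{"hand":0.55,"x":-0.11,"y":-0.01,"z":0.2,"rx":0,"ry":0,"rz":0},{"hand":0.55,"x":-0.11,"y":0,"z":0.3,"rx":0,"ry":0,"rz":0},{"hand":0.55,"x":0,"y":0,"z":0.2,"rx":0,"ry":0,"rz":0},{"hand":0.55,"x":0,"y":0,"z":0,"rx":0,"ry":0,"rz":0}]'

```text
time_s: 10.1
ee_pos: [0.5574, 0.0163, -0.0086]
eef_rot: [[-0.985, -0.171, -0.003], [-0.171, 0.985, -0.0], [0.003, 0.001, -1.0]]
force: [-0.8, -0.5, -0.0]
grip_width: 0.675
finger_force: 32.5
```

move_arm --deltas '[{"hand":0.55,"x":0,"y":0,"z":0.04,"rx":0,"ry":0,"rz":0},{"hand":0.55,"x":0,"y":0,"z":0.04,"rx":0,"ry":0,"rz":0},{"hand":0.55,"x":0,"y":0,"z":0.03,"rx":0,"ry":0,"rz":0},{"hand":0.55,"x":0,"y":0,"z":0.02,"rx":0,"ry":0,"rz":0},{"hand":0.55,"x":0,"y":0,"z":0,"rx":0,"ry":0,"rz":0}]'

```text
time_s: 10.72
ee_pos: [0.5587, 0.0163, -0.0147]
eef_rot: [[-0.985, -0.171, 0.0], [-0.171, 0.985, 0.0], [-0.0, 0.0, -1.0]]
force: [-0.9, 0.2, -0.3]
grip_width: 0.673
finger_force: 32.5
```

```bash
python3 - <<'E'
from h import *
im,d,c=wr('w_s1'); s=r.state(); print(np.round(s['force'],1)); p=mean_pose(); print(p.round(4))
X=cloud(c,d); 
m=(X[...,2]>.018)&(X[...,2]<.05)&(abs(X[...,0]-p[0])<.04)&(abs(X[...,1]-p[1])<.024)
q=X[m]; h=np.median(q[:,2]); print('dish rim x',q[:,0].min(),q[:,0].max(),'z',np.percentile(q[:,2],[5,50,95]))
E
```

```text
[-0.3  1.3 -0.4]
[ 0.5588  0.0163 -0.0146]
dish rim x 0.5274687947468893 0.587529239458131 z [0.01897302 0.02596243 0.02755066]
```

move_arm --deltas '[{"hand":0.55,"x":0,"y":0,"z":0.02,"rx":0,"ry":0,"rz":0},{"hand":0.85,"x":0,"y":0,"z":0,"rx":0,"ry":0,"rz":0},{"hand":0.85,"x":0,"y":0,"z":0,"rx":0,"ry":0,"rz":0},{"hand":0.85,"x":0,"y":0,"z":0,"rx":0,"ry":0,"rz":0},{"hand":0.85,"x":0,"y":0,"z":-0.4,"rx":0,"ry":0,"rz":0},{"hand":0.85,"x":0.2,"y":0,"z":-0.6,"rx":0,"ry":0,"rz":0},{"hand":0.85,"x":0.2,"y":0,"z":0,"rx":0,"ry":0,"rz":0},{"hand":0.85,"x":0,"y":0,"z":0,"rx":0,"ry":0,"rz":0}]'

```text
time_s: 11.98
ee_pos: [0.534, 0.0121, 0.0438]
eef_rot: [[-0.985, -0.171, -0.001], [-0.171, 0.985, 0.0], [0.001, 0.0, -1.0]]
force: [-0.6, -0.0, 0.8]
grip_width: 0.848
finger_force: 0.0
```

```bash
python3 - <<'E'
from h import *
im,d,c=wr('w_s2'); p=mean_pose(); print(p.round(4))
X=cloud(c,d); 
m=(X[...,2]>.02)&(X[...,2]<.045)&(abs(X[...,0]-.5576)<.04)&(abs(X[...,1]-.017)<.04)
q=X[m]; (a,b),rr=cv2.minEnclosingCircle((q[:,:2]*1000).astype(np.float32)); print('dish',a,b,rr)
top=q[q[:,2]>.0235]; A=np.c_[top[:,:2]-[.5576,.0169],np.ones(len(top))]; print('rim plane',np.linalg.lstsq(A,top[:,2],rcond=None)[0],'n',len(top))
rows((.439,.2377,.06),189.8,6,.9)
E
```

```text
[0.5347 0.0122 0.0434]
dish 557.7113037109375 17.16274070739746 30.34258460998535
rim plane [-0.00057485  0.00112984  0.02600389] n 1500
{"hand": 0.9, "x": 0.16, "y": 0.66, "z": -0.05, "rx": 0, "ry": 0, "rz": 0.0}, {"hand": 0.9, "x": 0.15, "y": 0.66, "z": -0.05, "rx": 0, "ry": 0, "rz": 0.0}, {"hand": 0.9, "x": 0.16, "y": 0.66, "z": -0.04, "rx": 0, "ry": 0, "rz": 0.0}, {"hand": 0.9, "x": 0.15, "y": 0.67, "z": -0.05, "rx": 0, "ry": 0, "rz": 0.0}, {"hand": 0.9, "x": 0.16, "y": 0.66, "z": -0.04, "rx": 0, "ry": 0, "rz": 0.0}, {"hand": 0.9, "x": 0.15, "y": 0.67, "z": -0.05, "rx": 0, "ry": 0, "rz": 0.0},
```

The dish is seated: level rim, top at about 0.026–0.027, centred at (557.7, 17.2) mm. Next is the cover.

move_arm --deltas '[{"hand":0.9,"x":0.16,"y":0.66,"z":-0.05,"rx":0,"ry":0,"rz":0},{"hand":0.9,"x":0.15,"y":0.66,"z":-0.05,"rx":0,"ry":0,"rz":0},{"hand":0.9,"x":0.16,"y":0.66,"z":-0.04,"rx":0,"ry":0,"rz":0},{"hand":0.9,"x":0.15,"y":0.67,"z":-0.05,"rx":0,"ry":0,"rz":0},{"hand":0.9,"x":0.16,"y":0.66,"z":-0.04,"rx":0,"ry":0,"rz":0},{"hand":0.9,"x":0.15,"y":0.67,"z":-0.05,"rx":0,"ry":0,"rz":0},{"hand":0.9,"x":0,"y":0,"z":0,"rx":0,"ry":0,"rz":0},{"hand":0.9,"x":0,"y":0,"z":0,"rx":0,"ry":0,"rz":0}]'

```text
time_s: 13.22
ee_pos: [0.4391, 0.2378, 0.0605]
eef_rot: [[-0.985, -0.172, -0.001], [-0.172, 0.985, -0.0], [0.001, -0.0, -1.0]]
force: [0.1, 0.0, 0.9]
grip_width: 0.899
finger_force: 0.0
```

```bash
python3 - <<'E'
from h import *
im,d,c=wr('w_c1'); p=mean_pose(); print(p.round(4)); dep(c,d,.439,.2377,.007,.03); to(.439,.2377,-.028,189.8)
E
```

```text
[0.4394 0.2372 0.0607]
depth circle 438.2 237.7 r 30.35 range [0.4081 0.2076] [0.4684 0.2678] n 4762 ztop 0.0137
pos [0.4394 0.2371 0.0608] yaw 189.79 tilt [-0.0003 -0.0001] t 13.47 xyz units [0.005 0.011 1.48 ] rz units -0.001
```

move_arm --deltas '[{"hand":0.9,"x":0.01,"y":0.01,"z":0.6,"rx":0,"ry":0,"rz":0},{"hand":0.9,"x":0,"y":0,"z":0.6,"rx":0,"ry":0,"rz":0},{"hand":0.9,"x":0,"y":0,"z":0.2,"rx":0,"ry":0,"rz":0},{"hand":0.9,"x":0,"y":0,"z":0.08,"rx":0,"ry":0,"rz":0},{"hand":0.9,"x":0,"y":0,"z":0,"rx":0,"ry":0,"rz":0},{"hand":0.6,"x":0,"y":0,"z":0,"rx":0,"ry":0,"rz":0},{"hand":0.6,"x":0,"y":0,"z":0,"rx":0,"ry":0,"rz":0},{"hand":0.6,"x":0,"y":0,"z":0,"rx":0,"ry":0,"rz":0},{"hand":0.6,"x":0,"y":0,"z":0,"rx":0,"ry":0,"rz":0},{"hand":0.6,"x":0,"y":0,"z":0,"rx":0,"ry":0,"rz":0}]'

```text
time_s: 14.72
ee_pos: [0.4393, 0.2388, -0.0265]
eef_rot: [[-0.985, -0.171, 0.002], [-0.171, 0.985, 0.001], [-0.002, 0.001, -1.0]]
force: [-0.8, -0.3, 7.1]
grip_width: 0.679
finger_force: 30.6
```

```bash
python3 - <<'E'
from h import *
print(mean_pose().round(4), r.state()['grip_width'],r.state()['finger_force'],r.state()['force'])
E
```

```text
[ 0.4392  0.2388 -0.0265] 0.6786906205431101 30.618279576301575 [-0.98910113 -0.63050135  5.9224507 ]
```

move_arm --deltas '[{"hand":0.55,"x":0,"y":0,"z":-0.2,"rx":0,"ry":0,"rz":0},{"hand":0.55,"x":0,"y":0,"z":-0.6,"rx":0,"ry":0,"rz":0},{"hand":0.55,"x":0,"y":0,"z":-0.4,"rx":0,"ry":0,"rz":0},{"hand":0.55,"x":0,"y":0,"z":0,"rx":0,"ry":0,"rz":0}]'

```text
time_s: 15.42
ee_pos: [0.44, 0.2392, 0.0466]
eef_rot: [[-0.985, -0.172, 0.004], [-0.172, 0.985, 0.002], [-0.004, 0.002, -1.0]]
force: [1.4, -0.9, -1.1]
grip_width: 0.68
finger_force: 32.6
```

```bash
python3 - <<'E'
from h import *
s=r.state(); print(s['grip_width'],s['finger_force'],s['force']); rows((.545,.0147,.045),189.8,6,.55)
E
```

```text
0.6798788592269002 32.62565195560455 [ 1.35565631 -0.93449321 -1.14598434]
{"hand": 0.55, "x": -0.18, "y": -0.66, "z": 0.0, "rx": 0, "ry": 0, "rz": 0.0}, {"hand": 0.55, "x": -0.18, "y": -0.67, "z": 0.01, "rx": 0, "ry": 0, "rz": 0.0}, {"hand": 0.55, "x": -0.18, "y": -0.66, "z": 0.0, "rx": 0, "ry": 0, "rz": 0.0}, {"hand": 0.55, "x": -0.18, "y": -0.67, "z": 0.01, "rx": 0, "ry": 0, "rz": 0.0}, {"hand": 0.55, "x": -0.18, "y": -0.66, "z": 0.0, "rx": 0, "ry": 0, "rz": 0.0}, {"hand": 0.55, "x": -0.18, "y": -0.67, "z": 0.01, "rx": 0, "ry": 0, "rz": 0.0},
```

move_arm --deltas '[{"hand":0.55,"x":-0.18,"y":-0.66,"z":0,"rx":0,"ry":0,"rz":0},{"hand":0.55,"x":-0.18,"y":-0.67,"z":0.01,"rx":0,"ry":0,"rz":0},{"hand":0.55,"x":-0.18,"y":-0.66,"z":0,"rx":0,"ry":0,"rz":0},{"hand":0.55,"x":-0.18,"y":-0.67,"z":0.01,"rx":0,"ry":0,"rz":0},{"hand":0.55,"x":-0.18,"y":-0.66,"z":0,"rx":0,"ry":0,"rz":0},{"hand":0.55,"x":-0.18,"y":-0.67,"z":0.01,"rx":0,"ry":0,"rz":0},{"hand":0.55,"x":0,"y":0,"z":0,"rx":0,"ry":0,"rz":0},{"hand":0.55,"x":0,"y":0,"z":0,"rx":0,"ry":0,"rz":0}]'

```text
time_s: 16.42
ee_pos: [0.5425, 0.0138, 0.0417]
eef_rot: [[-0.985, -0.171, -0.002], [-0.171, 0.985, 0.0], [0.001, 0.001, -1.0]]
force: [-0.2, 0.3, -0.9]
grip_width: 0.682
finger_force: 32.7
```

```bash
python3 - <<'E'
from h import *
im,d,c=wr('w_c2'); p=mean_pose(); print(p.round(4)); to(.5577,.0172,-.002,189.8)
X=cloud(c,d); Q=np.array(r.state()['eef_rot']); T=(X-p)@Q
m=(d>0)&(abs(T[...,1])<.006)&(X[...,2]>.05)&(X[...,2]<.11)&(abs(T[...,0])<.045)
q=T[m]; h=X[m][:,2]; print('cover along tool x',q[:,0].min(),q[:,0].max(),'z',np.percentile(h,[2,50,98]))
E
```

```text
[0.5427 0.0145 0.0421]
pos [0.543  0.0145 0.0423] yaw 189.95 tilt [-0.0002  0.0002] t 16.68 xyz units [-0.249  0.002  0.739] rz units 0.018
cover along tool x -0.0291409904700771 0.03174610502200113 z [0.07485901 0.08070444 0.08223112]
```

move_arm --deltas '[{"hand":0.55,"x":-0.13,"y":0,"z":0.2,"rx":0,"ry":0,"rz":0},{"hand":0.55,"x":-0.14,"y":0,"z":0.3,"rx":0,"ry":0,"rz":0},{"hand":0.55,"x":0,"y":0,"z":0.15,"rx":0,"ry":0,"rz":0},{"hand":0.55,"x":0,"y":0,"z":0,"rx":0,"ry":0,"rz":0},{"hand":0.55,"x":0,"y":0,"z":0.03,"rx":0,"ry":0,"rz":0},{"hand":0.55,"x":0,"y":0,"z":0.02,"rx":0,"ry":0,"rz":0},{"hand":0.55,"x":0,"y":0,"z":0.02,"rx":0,"ry":0,"rz":0},{"hand":0.55,"x":0,"y":0,"z":0,"rx":0,"ry":0,"rz":0}]'

```text
time_s: 17.68
ee_pos: [0.5593, 0.0164, -0.0008]
eef_rot: [[-0.985, -0.171, 0.0], [-0.171, 0.985, 0.0], [-0.0, 0.0, -1.0]]
force: [-0.2, 0.4, -0.4]
grip_width: 0.683
finger_force: 32.7
```

```bash
python3 - <<'E'
from h import *
print(mean_pose().round(4),r.state()['force'],r.state()['grip_width'])
E
```

```text
[ 0.5593  0.0164 -0.0008] [ 0.11096246 -0.51163649 -0.58261323] 0.6818109446623848
```

move_arm --deltas '[{"hand":0.55,"x":0,"y":0.01,"z":0.02,"rx":0,"ry":0,"rz":0},{"hand":0.55,"x":0,"y":0,"z":0.02,"rx":0,"ry":0,"rz":0},{"hand":0.55,"x":0,"y":0,"z":0.02,"rx":0,"ry":0,"rz":0},{"hand":0.55,"x":0,"y":0,"z":0,"rx":0,"ry":0,"rz":0},{"hand":0.55,"x":0,"y":0,"z":0,"rx":0,"ry":0,"rz":0}]'

```text
time_s: 18.5
ee_pos: [0.5593, 0.0171, -0.0035]
eef_rot: [[-0.985, -0.172, 0.001], [-0.172, 0.985, 0.0], [-0.001, 0.0, -1.0]]
force: [-3.0, -0.1, 10.2]
grip_width: 0.682
finger_force: 33.9
```

move_arm --deltas '[{"hand":0.85,"x":0,"y":0,"z":0,"rx":0,"ry":0,"rz":0},{"hand":0.85,"x":0,"y":0,"z":0,"rx":0,"ry":0,"rz":0},{"hand":0.85,"x":0,"y":0,"z":0,"rx":0,"ry":0,"rz":0},{"hand":0.85,"x":0,"y":0,"z":-0.4,"rx":0,"ry":0,"rz":0},{"hand":0.85,"x":0.3,"y":0,"z":-0.6,"rx":0,"ry":0,"rz":0},{"hand":0.85,"x":0.4,"y":0,"z":-0.4,"rx":0,"ry":0,"rz":0},{"hand":0.85,"x":0,"y":0,"z":0,"rx":0,"ry":0,"rz":0},{"hand":0.85,"x":0,"y":0,"z":0,"rx":0,"ry":0,"rz":0}]'

```text
time_s: 19.5
ee_pos: [0.5182, 0.0098, 0.0792]
eef_rot: [[-0.985, -0.171, 0.0], [-0.171, 0.985, 0.0], [-0.0, 0.0, -1.0]]
force: [0.3, 0.5, -0.3]
grip_width: 0.849
finger_force: 0.0
```

```bash
python3 - <<'E'
from h import *
im,d,c=wr('w_c3'); p=mean_pose(); print(p.round(4))
X=cloud(c,d)
m=(X[...,2]>.031)&(X[...,2]<.06)&(abs(X[...,0]-.5576)<.04)&(abs(X[...,1]-.017)<.04)
q=X[m]; (a,b),rr=cv2.minEnclosingCircle((q[:,:2]*1000).astype(np.float32)); print('cover',a,b,rr)
top=q[(q[:,2]>.034)&(np.hypot(q[:,0]-.5576,q[:,1]-.017)<.027)]; A=np.c_[top[:,:2]-[.5576,.0169],np.ones(len(top))]; print('top plane',np.linalg.lstsq(A,top[:,2],rcond=None)[0],'n',len(top))
# loupe from top view
t=cam('top'); f=np.load('pics/top0.npz'); to(.5,-.35,.15)
hsv=cv2.cvtColor(im,cv2.COLOR_RGB2HSV); v,u=np.mgrid[:384,:512]
y=((hsv[...,0]>12)&(hsv[...,0]<28)&(hsv[...,1]>130)&(hsv[...,2]>120)&(X[...,2]>.08)&(X[...,2]<.15)&(abs(X[...,0]-.615)<.04)&(abs(X[...,1]-.025)<.03))
q=X[y]
if len(q):
    B=q[:,:2]-[.5577,.0172]; bx=B@[.985,.171]; by=B@[-.171,.985]
    for lo in np.arange(.04,.1,.004):
        k=(bx>lo)&(bx<lo+.004)
        if k.sum(): print('ptr',round(lo,3),k.sum(),'z',q[k,2].min().round(4),q[k,2].max().round(4),'by',by[k].mean().round(4))
E
```

```text
[0.5179 0.0099 0.0786]
cover 558.2294921875 17.895296096801758 30.7426700592041
top plane [-0.00105437 -0.00337627  0.03557853] n 3239
pos [0.5178 0.0099 0.0787] yaw 189.88 tilt [-0.0014  0.0001] t 19.75 xyz units [ 1.323 -5.858 -1.189] rz units None
```

View pics/w_c3.png

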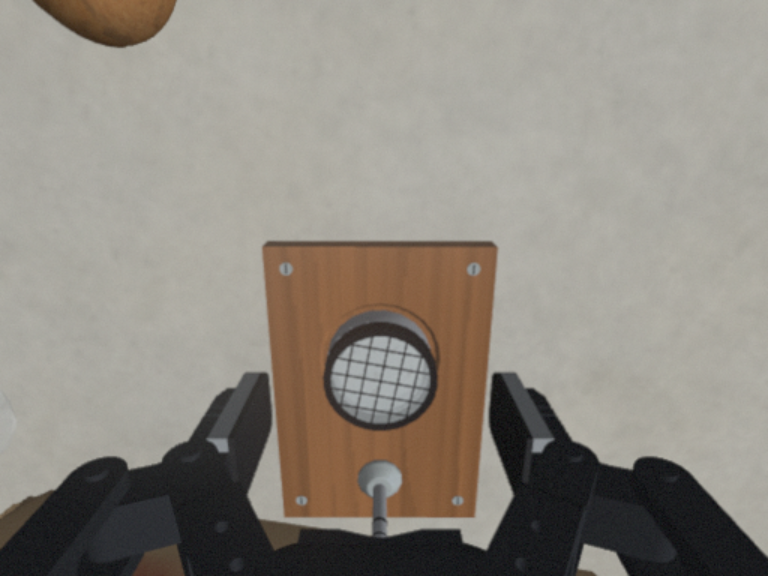

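The cover (380,375) sits level on the dish with equal margins, and the staff foot is at (379,480). Now the loupe.

```bash
python3 - <<'E'
from h import *
rows((.493,-.349,.12),166.6,9,.5)
E
```

```text
{"hand": 0.5, "x": 0.16, "y": -0.65, "z": -0.08, "rx": 0, "ry": 0, "rz": 0.32}, {"hand": 0.5, "x": 0.13, "y": -0.65, "z": -0.08, "rx": 0, "ry": 0, "rz": 0.32}, {"hand": 0.5, "x": 0.1, "y": -0.66, "z": -0.08, "rx": 0, "ry": 0, "rz": 0.32}, {"hand": 0.5, "x": 0.07, "y": -0.66, "z": -0.07, "rx": 0, "ry": 0, "rz": 0.32}, {"hand": 0.5, "x": 0.04, "y": -0.67, "z": -0.08, "rx": 0, "ry": 0, "rz": 0.32}, {"hand": 0.5, "x": 0.01, "y": -0.67, "z": -0.07, "rx": 0, "ry": 0, "rz": 0.32}, {"hand": 0.5, "x": -0.02, "y": -0.66, "z": -0.08, "rx": 0, "ry": 0, "rz": 0.32}, {"hand": 0.5, "x": -0.04, "y": -0.66, "z": -0.07, "rx": 0, "ry": 0, "rz": 0.32}, {"hand": 0.5, "x": -0.08, "y": -0.66, "z": -0.08, "rx": 0, "ry": 0, "rz": 0.32},
```

move_arm --deltas '[{"hand":0.5,"x":0.16,"y":-0.65,"z":-0.08,"rx":0,"ry":0,"rz":0.32},{"hand":0.5,"x":0.13,"y":-0.65,"z":-0.08,"rx":0,"ry":0,"rz":0.32},{"hand":0.5,"x":0.1,"y":-0.66,"z":-0.08,"rx":0,"ry":0,"rz":0.32},{"hand":0.5,"x":0.07,"y":-0.66,"z":-0.07,"rx":0,"ry":0,"rz":0.32},{"hand":0.5,"x":0.04,"y":-0.67,"z":-0.08,"rx":0,"ry":0,"rz":0.32},{"hand":0.5,"x":0.01,"y":-0.67,"z":-0.07,"rx":0,"ry":0,"rz":0.32},{"hand":0.5,"x":-0.02,"y":-0.66,"z":-0.08,"rx":0,"ry":0,"rz":0.32},{"hand":0.5,"x":-0.04,"y":-0.66,"z":-0.07,"rx":0,"ry":0,"rz":0.32},{"hand":0.5,"x":-0.08,"y":-0.66,"z":-0.08,"rx":0,"ry":0,"rz":0.32},{"hand":0.5,"x":0,"y":0,"z":0,"rx":0,"ry":0,"rz":0},{"hand":0.5,"x":0,"y":0,"z":0,"rx":0,"ry":0,"rz":0}]'

```text
time_s: 21.12
ee_pos: [0.493, -0.3484, 0.1202]
eef_rot: [[-0.974, 0.228, -0.001], [0.228, 0.974, 0.001], [0.001, 0.001, -1.0]]
force: [0.1, 0.8, -0.3]
grip_width: 0.496
finger_force: 0.0
```

```bash
python3 - <<'E'
from h import *
im,d,c=wr('w_l1'); p=mean_pose(); print(p.round(4)); to(.493,-.349,.1,166.6)
X=cloud(c,d); Q=np.array(r.state()['eef_rot'])
hsv=cv2.cvtColor(im,cv2.COLOR_RGB2HSV); h=hsv[...,0].astype(int)
loc=(abs(X[...,0]-.49)<.11)&(abs(X[...,1]+.35)<.09)
m=((h<20)|(h>170))&(hsv[...,1]>80)&loc&(X[...,2]<.035)&(X[...,2]>.016)
n,l,st,ce=cv2.connectedComponentsWithStats(m.astype(np.uint8)); i=1+st[1:,4].argmax(); q=X[l==i]
b=cv2.minAreaRect((q[:,:2]*1000).astype(np.float32)); print('handle',b,st[i,4],'z',np.percentile(q[:,2],[5,50,95]))
print(cv2.boxPoints(b))
m2=loc&(X[...,2]>.021)&(X[...,2]<.035); q=X[m2][:,:2]
print('all high',cv2.minAreaRect((q*1000).astype(np.float32)),len(q))
np.save('pics/hi.npy',q)
print('notebook z',np.median(X[loc&(X[...,2]>.006)&(X[...,2]<.018)][:,2]))
E
```

```text
[ 0.4933 -0.3478  0.1205]
pos [ 0.4935 -0.3479  0.1209] yaw 166.91 tilt [-0.0001  0.0003] t 21.38 xyz units [ 0.003 -0.02   0.348] rz units 0.039
handle ((495.6866455078125, -348.602294921875), (12.287507057189941, 81.78755950927734), 76.10167694091797) 937 z [0.02004564 0.02200737 0.02315047]
[[ 454.51434 -344.74353]
 [ 533.9075  -364.38885]
 [ 536.85895 -352.46106]
 [ 457.46582 -332.81573]]
all high ((516.7074584960938, -354.4576416015625), (58.78586959838867, 156.74758911132812), 76.42562866210938) 1902
notebook z 0.01104205424243249
```

View pics/w_l1.png

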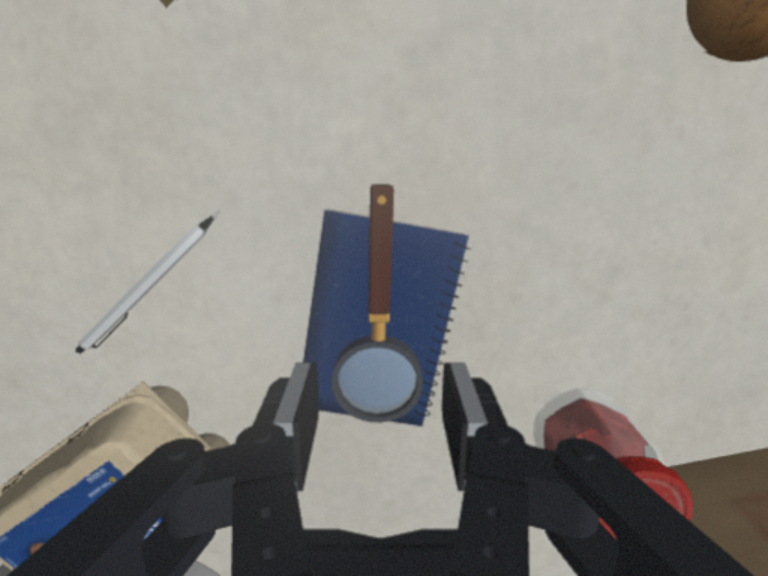

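The loupe lens is at (378,377). Its handle runs up to (381,184) along the gripper's centre line, already nearly aligned.

move_arm --deltas '[{"hand":0.38,"x":-0.02,"y":-0.01,"z":0.6,"rx":0,"ry":0,"rz":0.07},{"hand":0.38,"x":0,"y":0,"z":0.7,"rx":0,"ry":0,"rz":0},{"hand":0.38,"x":0,"y":0,"z":0.5,"rx":0,"ry":0,"rz":0},{"hand":0.38,"x":0,"y":0,"z":0.3,"rx":0,"ry":0,"rz":0},{"hand":0.38,"x":0,"y":0,"z":0.1,"rx":0,"ry":0,"rz":0},{"hand":0.38,"x":0,"y":0,"z":0,"rx":0,"ry":0,"rz":0},{"hand":0.38,"x":0,"y":0,"z":0,"rx":0,"ry":0,"rz":0}]' --force 60

```text
time_s: 22.25
ee_pos: [0.4949, -0.35, -0.0101]
eef_rot: [[-0.971, 0.237, 0.001], [0.237, 0.971, -0.001], [-0.001, -0.0, -1.0]]
force: [-0.1, 1.0, 0.7]
grip_width: 0.378
finger_force: 0.0
```

```bash
python3 - <<'E'
from h import *
im,d,c=wr('w_l2'); p=mean_pose(); print(p.round(4),r.state()['force'].round(1) if hasattr(r.state()['force'],'round') else r.state()['force']); to(.4943,-.3487,-.012,166.3)
tips('w_l2')
circ(c,im,.564,-.366,.026,.024,.032,'rl2')
X=cloud(c,d); Q=np.array(r.state()['eef_rot']); T=(X-p)@Q
hsv=cv2.cvtColor(im,cv2.COLOR_RGB2HSV); h=hsv[...,0].astype(int)
m=((h<20)|(h>170))&(hsv[...,1]>80)&(abs(T[...,1])<.03)&(X[...,2]>.015)&(X[...,2]<.04)
q=T[m]; print('handle in tool x',q[:,0].min(),q[:,0].max(),'y',np.percentile(q[:,1],[2,98]),'z world',np.percentile(X[m][:,2],[5,50,95]))
for lo in np.arange(-.05,.08,.02):
    k=(q[:,0]>lo)&(q[:,0]<lo+.02)
    if k.sum()>5: print(lo.round(2),np.percentile(q[k,1],[3,97]).round(4))
E
```

```text
[ 0.4948 -0.35   -0.0103] [ 0.2 -0.1 -0. ]
pos [ 0.4945 -0.3498 -0.0106] yaw 166.27 tilt [ 0.0006 -0.0003] t 22.5 xyz units [0.008 0.018 0.023] rz units -0.004
w_l2 -1 tip z max -0.0193 near tip x -0.014 0.014 y -0.0414 -0.006
w_l2 1 tip z max -0.0156 near tip x -0.0119 0.0135 y 0.0384 0.057
rl2 centre 0.5598 -0.3657 r 0.025
rl2 centre 0.5642 -0.3688 r 0.0306
rl2 centre 0.5282 -0.3338 r 0.0249
handle in tool x -0.042002142593988954 0.05607274988461924 y [-0.00440613  0.00776256] z world [0.02047028 0.02211011 0.02314381]
-0.05 [-0.0029  0.005 ]
-0.03 [-0.0048  0.0073]
-0.01 [-0.0047  0.0075]
0.01 [-0.004   0.0078]
0.03 [-0.0029  0.0079]
0.05 [-0.0018  0.0078]
```

move_arm --deltas '[{"hand":0.38,"x":0.01,"y":0.02,"z":0.04,"rx":0,"ry":0,"rz":0},{"hand":0.38,"x":0,"y":0,"z":0.04,"rx":0,"ry":0,"rz":0},{"hand":0.38,"x":0,"y":0,"z":0,"rx":0,"ry":0,"rz":0},{"hand":0.1,"x":0,"y":0,"z":0,"rx":0,"ry":0,"rz":0},{"hand":0.1,"x":0,"y":0,"z":0,"rx":0,"ry":0,"rz":0},{"hand":0.1,"x":0,"y":0,"z":0,"rx":0,"ry":0,"rz":0},{"hand":0.1,"x":0,"y":0,"z":0,"rx":0,"ry":0,"rz":0},{"hand":0.05,"x":0,"y":0,"z":0,"rx":0,"ry":0,"rz":0}]' --force 60

```text
time_s: 23.5
ee_pos: [0.4941, -0.3485, -0.0157]
eef_rot: [[-0.971, 0.237, 0.0], [0.237, 0.971, -0.0], [-0.0, -0.0, -1.0]]
force: [-0.8, -0.6, 3.4]
grip_width: 0.142
finger_force: 59.3
```

move_arm --deltas '[{"hand":0.05,"x":0,"y":0,"z":-0.1,"rx":0,"ry":0,"rz":0},{"hand":0.05,"x":0,"y":0,"z":-0.4,"rx":0,"ry":0,"rz":0},{"hand":0.05,"x":0,"y":0,"z":-0.6,"rx":0,"ry":0,"rz":0},{"hand":0.05,"x":0,"y":0,"z":-0.6,"rx":0,"ry":0,"rz":0},{"hand":0.05,"x":0,"y":0,"z":-0.2,"rx":0,"ry":0,"rz":0},{"hand":0.05,"x":0,"y":0,"z":0,"rx":0,"ry":0,"rz":0},{"hand":0.05,"x":0,"y":0,"z":0,"rx":0,"ry":0,"rz":0}]' --force 80

```text
time_s: 24.38
ee_pos: [0.4932, -0.3478, 0.0965]
eef_rot: [[-0.971, 0.237, -0.002], [0.237, 0.971, 0.001], [0.002, 0.001, -1.0]]
force: [-1.1, 0.2, -1.5]
grip_width: 0.13
finger_force: 79.0
```

```bash
python3 - <<'E'
from h import *
im,d,c=wr('w_l3'); p=mean_pose(); s=r.state(); print(p.round(4),s['grip_width'],s['finger_force'],np.round(s['force'],1),np.round(s['moment'],2))
X=cloud(c,d); Q=np.array(s['eef_rot']); T=(X-p)@Q
# loupe in tool frame: handle + rim
m=(d>0)&(T[...,2]>-.06)&(T[...,2]<.0)&(abs(T[...,1])<.04)&(T[...,0]>-.12)&(T[...,0]<.08)&~((abs(T[...,0])<.014)&(abs(T[...,1])>.009))
q=T[m]
for lo in np.arange(-.12,.07,.015):
    k=q[(q[:,0]>lo)&(q[:,0]<lo+.015)]
    if len(k)>5: print(lo.round(3),len(k),'y',np.percentile(k[:,1],[2,98]).round(4),'z',np.percentile(k[:,2],[10,50,90]).round(4))
rows((.4868,.0049,.1),189.8,9,.05)
# pointer tip
f=np.load('pics/w_block.npz'); cb=(f['K'],f['D'],f['R'],f['t'])
for n,cc,I in (('wrist',cb,f['im']),('scene',cam('scene'),np.load('pics/scene0.npz')['im']),('top',cam('top'),np.load('pics/top0.npz')['im'])):
    uv=proj(cc,[[.605,.0254,z] for z in (.09,.10,.11,.12,.13)]); print(n,'tip line px',uv.round(1).tolist())
    h=cv2.cvtColor(I,cv2.COLOR_RGB2HSV); u0,v0=uv[2].astype(int); y=(h[...,0]>10)&(h[...,0]<30)&(h[...,1]>110)&(h[...,2]>110)
    a=np.argwhere(y[v0-15:v0+16,u0-20:u0+21])+[v0-15,u0-20]
    print(' yellow px rows',[(v,a[a[:,0]==v][:,1].min(),a[a[:,0]==v][:,1].max()) for v in np.unique(a[:,0])])
S=np.load('pics/scene0.npz')['im'][165:225,205:275,::-1]; cv2.imwrite('pics/v5.png',cv2.resize(S,None,fx=8,fy=8,interpolation=cv2.INTER_CUBIC))
E
```

```text
[ 0.4933 -0.3479  0.0967] 0.1326621823694345 79.00082588195801 [-0.3 -0.8 -0.8] [-0.02 -0.04 -0.03]
-0.075 99 y [-0.0098  0.0096] z [-0.0352 -0.0346 -0.0339]
-0.06 660 y [-0.0097  0.0113] z [-0.0374 -0.0346 -0.0335]
-0.045 743 y [-0.0089  0.0105] z [-0.0377 -0.0355 -0.0304]
-0.03 525 y [-0.0053  0.0067] z [-0.0382 -0.0374 -0.0367]
-0.015 648 y [-0.005   0.0063] z [-0.0426 -0.0379 -0.037 ]
0.0 1169 y [-0.0087  0.0087] z [-0.0543 -0.0382 -0.037 ]
0.015 841 y [-0.0058  0.0076] z [-0.0384 -0.0376 -0.0367]
0.03 923 y [-0.0057  0.0075] z [-0.0385 -0.0377 -0.0367]
0.045 829 y [-0.0059  0.0076] z [-0.0385 -0.0375 -0.0348]
{"hand": 0.05, "x": 0.17, "y": 0.63, "z": -0.0, "rx": 0, "ry": 0, "rz": -0.33}, {"hand": 0.05, "x": 0.14, "y": 0.64, "z": -0.01, "rx": 0, "ry": 0, "rz": -0.33}, {"hand": 0.05, "x": 0.11, "y": 0.64, "z": -0.0, "rx": 0, "ry": 0, "rz": -0.33}, {"hand": 0.05, "x": 0.08, "y": 0.65, "z": -0.01, "rx": 0, "ry": 0, "rz": -0.33}, {"hand": 0.05, "x": 0.05, "y": 0.65, "z": -0.0, "rx": 0, "ry": 0, "rz": -0.33}, {"hand": 0.05, "x": 0.02, "y": 0.65, "z": -0.01, "rx": 0, "ry": 0, "rz": -0.
[... 3655 characters left out ...]
int64(176), np.int64(227), np.int64(265)), (np.int64(177), np.int64(227), np.int64(265)), (np.int64(178), np.int64(227), np.int64(265)), (np.int64(179), np.int64(228), np.int64(265)), (np.int64(180), np.int64(228), np.int64(265)), (np.int64(181), np.int64(228), np.int64(265)), (np.int64(182), np.int64(228), np.int64(265)), (np.int64(183), np.int64(228), np.int64(265)), (np.int64(184), np.int64(228), np.int64(265)), (np.int64(185), np.int64(229), np.int64(265)), (np.int64(186), np.int64(229), np.int64(265)), (np.int64(187), np.int64(229), np.int64(265)), (np.int64(188), np.int64(229), np.int64(265)), (np.int64(189), np.int64(229), np.int64(265)), (np.int64(190), np.int64(229), np.int64(265))]
```

View pics/v5.png

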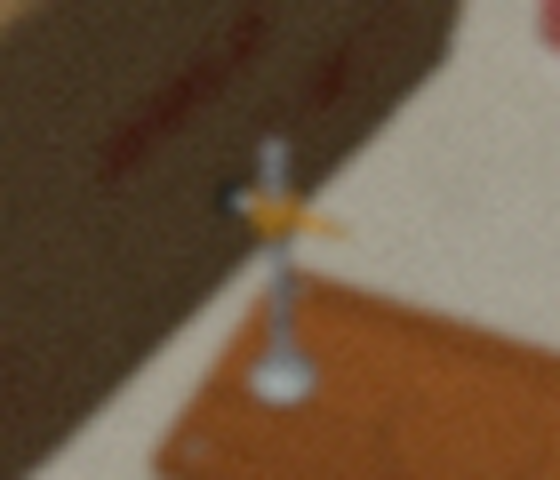

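Scene crop: the pointer tip is at about (342,235) and the collar at (272,215), which gives a tip height of about 0.117 m. I'll check height biases before the final placing.

```bash
python3 - <<'E'
from h import *
for t,(x,y) in {'w_block':(.557,.12),'w_dish':(.52,.20),'w_c1':(.40,.30),'w_c3':(.557,.1),'w_l1':(.45,-.28),'w_l2':(.45,-.28)}.items():
    f=np.load(f'pics/{t}.npz'); c=(f['K'],f['D'],f['R'],f['t']); X=cloud(c,f['d']); X[f['d']==0]=9
    m=(np.hypot(X[...,0]-x,X[...,1]-y)<.02); print(t,'table',np.median(X[m][:,2]).round(4) if m.sum() else None)
f=np.load('pics/w_l1.npz'); c=(f['K'],f['D'],f['R'],f['t']); X=cloud(c,f['d']); im=f['im']
hsv=cv2.cvtColor(im,cv2.COLOR_RGB2HSV); m=(hsv[...,0]>105)&(hsv[...,0]<125)&(hsv[...,1]>150)&(abs(X[...,0]-.5)<.1)&(abs(X[...,1]+.36)<.06)
q=X[m]; A=np.c_[q[:,:2]-[.5,-.35],np.ones(len(q))]; print('notebook plane',np.linalg.lstsq(A,q[:,2],rcond=None)[0],len(q),np.percentile(q[:,2],[5,50,95]))
for n in ('top','scene'):
    c=cam(n); f=np.load(f'pics/{n}0.npz'); X=cloud(c,f['d']); B=X[...,:2]-[.5577,.0172]; bx=B@[.985,.171]; by=B@[-.171,.985]
    ok=f['d']>0
    g=lambda a,b,w,z0,z1: X[ok&(bx>a)&(bx<b)&(abs(by)<w)&(X[...,2]>z0)&(X[...,2]<z1)][:,2]
    print(n,'block top',np.median(g(-.06,.03,.05,-.01,.03)),'arm',np.sort(g(.046,.068,.008,.08,.135)).round(4),'collar',np.percentile(g(.07,.095,.012,.08,.15),[5,50,95]).round(4))
    hb=X[ok&(np.hypot(X[...,0]-.495,X[...,1]+.349)<.006)]; print(' handle z',np.median(hb[:,2]),'notebook',np.median(X[ok&(np.hypot(X[...,0]-.505,X[...,1]+.375)<.008)][:,2]),'table',np.median(X[ok&(np.hypot(X[...,0]-.45,X[...,1]+.28)<.02)][:,2]),'jar top',np.median(X[ok&(np.hypot(X[...,0]-.643,X[...,1]+.232)<.02)][:,2]))
E
```

```text
w_block table -0.0004
w_dish table -0.0004
w_c1 table 0.1538
w_c3 table -0.0005
w_l1 table -0.0004
w_l2 table -0.0004
notebook plane [-4.38223189 -2.3206372  -0.04301173] 17 [0.21437857 0.23086051 0.29231654]
top block top 0.01421035786987272 arm [0.1164 0.1166 0.1189 0.119  0.1194 0.1204 0.1215 0.1219 0.1227] collar [0.1184 0.1256 0.1305]
 handle z 0.024715566912157354 notebook 0.014194214465712278 table 0.0019501748154911191 jar top 0.08688909344864791
scene block top 0.011629069736181552 arm [0.1131 0.1147 0.1155 0.1166 0.1176 0.118  0.1187 0.1199 0.1201 0.1209] collar [0.0829 0.1206 0.1464]
 handle z 0.02203704357925757 notebook 0.009385041719197598 table -0.001025541585471578 jar top 0.08469173293187174
```

move_arm --deltas '[{"hand":0.05,"x":0.17,"y":0.63,"z":0,"rx":0,"ry":0,"rz":-0.33},{"hand":0.05,"x":0.14,"y":0.64,"z":0,"rx":0,"ry":0,"rz":-0.33},{"hand":0.05,"x":0.11,"y":0.64,"z":0,"rx":0,"ry":0,"rz":-0.33},{"hand":0.05,"x":0.08,"y":0.65,"z":0,"rx":0,"ry":0,"rz":-0.33},{"hand":0.05,"x":0.05,"y":0.65,"z":0,"rx":0,"ry":0,"rz":-0.33},{"hand":0.05,"x":0.02,"y":0.65,"z":0,"rx":0,"ry":0,"rz":-0.33},{"hand":0.05,"x":-0.01,"y":0.66,"z":0,"rx":0,"ry":0,"rz":-0.33},{"hand":0.05,"x":-0.05,"y":0.65,"z":0,"rx":0,"ry":0,"rz":-0.33},{"hand":0.05,"x":-0.08,"y":0.65,"z":0,"rx":0,"ry":0,"rz":-0.33},{"hand":0.05,"x":0,"y":0,"z":0.2,"rx":0,"ry":0,"rz":0},{"hand":0.05,"x":0,"y":0,"z":0,"rx":0,"ry":0,"rz":0},{"hand":0.05,"x":0,"y":0,"z":0,"rx":0,"ry":0,"rz":0}]'

```text
time_s: 26.12
ee_pos: [0.4874, 0.0036, 0.086]
eef_rot: [[-0.985, -0.173, -0.0], [-0.173, 0.985, -0.0], [0.0, -0.0, -1.0]]
force: [0.2, -0.4, -0.5]
grip_width: 0.128
finger_force: 79.0
```

```bash
python3 - <<'E'
from h import *
im,d,c=wr('w_f'); p=mean_pose(); s=r.state(); print(p.round(4),s['finger_force'],np.round(s['force'],1)); to(.4868,.0049,.0845,189.8)
X=cloud(c,d); Q=np.array(s['eef_rot']); T=(X-p)@Q
m=(d>0)&(T[...,2]>-.045)&(T[...,2]<-.02)&(abs(T[...,1])<.04)&(T[...,0]>-.12)&(T[...,0]<-.018)
q=X[m]; print('loupe seen fwd x',T[m][:,0].min())
for lo in np.arange(-.11,.06,.015):
    mm=(d>0)&(T[...,2]>-.045)&(T[...,2]<-.02)&(abs(T[...,1])<.035)&(T[...,0]>lo)&(T[...,0]<lo+.015); k=T[mm]
    if len(k)>5: print(lo.round(3),len(k),'y',np.percentile(k[:,1],[2,98]).round(4),'z',np.percentile(k[:,2],[10,50,90]).round(4))
for n in ('top','scene'):
    I,D=r.read_camera(n); cc=cam(n); np.savez(f'pics/{n}f.npz',im=I,d=D); Y=cloud(cc,D)
    mm=(D>0)&(Y[...,2]>.1)&(Y[...,2]<.14)&(np.hypot(Y[...,0]-.5577,Y[...,1]-.0172)<.04)
    q=Y[mm]; 
    if len(q)>5: (a,b),rr=cv2.minEnclosingCircle((q[:,:2]*1000).astype(np.float32)); print(n,'lens',a,b,rr,len(q),q.min(0).round(4),q.max(0).round(4),'z',np.percentile(q[:,2],[10,50,90]).round(4))
a=cv2.resize(np.load('pics/scenef.npz')['im'][150:240,190:310,::-1],(800,600),interpolation=cv2.INTER_CUBIC); cv2.imwrite('pics/v6.png',a)
E
```

```text
[0.4876 0.0037 0.0863] 79.03698205947876 [ 0.8 -0.4 -0.5]
pos [0.4876 0.0039 0.0863] yaw 189.97 tilt [0.0003 0.0001] t 26.38 xyz units [0.01  0.019 0.03 ] rz units 0.021
loupe seen fwd x -0.06328087725702049
-0.065 646 y [-0.0097  0.0113] z [-0.0351 -0.0344 -0.0335]
-0.05 745 y [-0.0091  0.0107] z [-0.038  -0.0358 -0.0302]
-0.035 436 y [-0.0052  0.0068] z [-0.0378 -0.037  -0.0353]
-0.02 590 y [-0.0049  0.0064] z [-0.0385 -0.0377 -0.0369]
-0.005 885 y [-0.0172  0.0186] z [-0.042 -0.038 -0.037]
0.01 1118 y [-0.0106  0.0121] z [-0.0413 -0.0377 -0.0362]
0.025 886 y [-0.0057  0.0075] z [-0.0385 -0.0377 -0.0366]
0.04 1017 y [-0.0058  0.0077] z [-0.0385 -0.0376 -0.0365]
0.055 137 y [-0.0046  0.0066] z [-0.0371 -0.0345 -0.03  ]
top lens 581.8619384765625 16.15676498413086 20.96940803527832 43 [ 0.5816 -0.0048  0.12  ] [0.5902 0.0371 0.1289] z [0.1214 0.1254 0.1275]
scene lens 553.993408203125 15.965296745300293 36.095943450927734 259 [ 0.518  -0.014   0.1104] [0.5898 0.0496 0.1292] z [0.1164 0.121  0.1253]
```

View pics/v6.png

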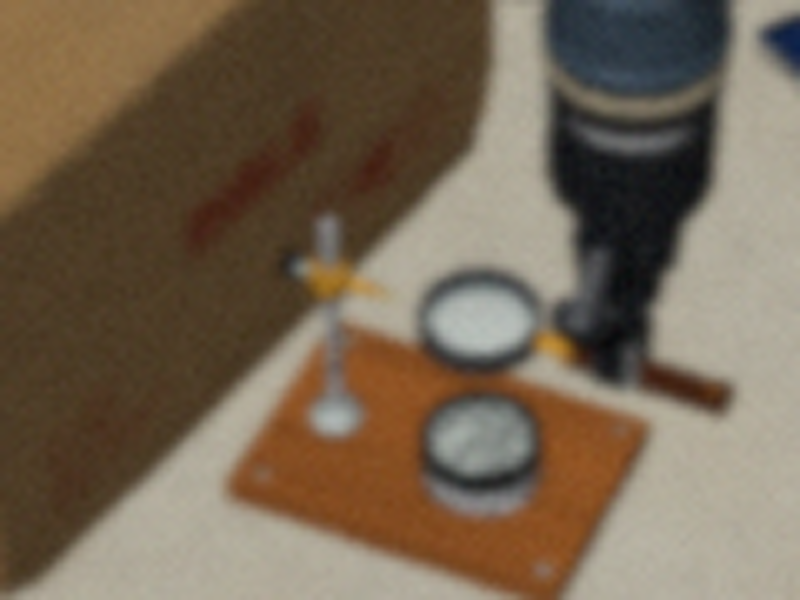

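```bash
python3 - <<'E'
from h import *
c=cam('scene'); f=lambda x,y,z:(((proj(c,[[x,y,z]])[0]-[190,150]+.5)/.15).round(1)).tolist()
print('cover mid',f(.5577,.0172,.030),'seen outline 480,440')
for z in (.112,.115,.118,.121): print(z,'axis',f(.5577,.0172,z),'tip',f(.605,.0254,z),'staff',f(.6385,.0312,z))
print('staff top',f(.6385,.0312,.154),'base',f(.6385,.0312,.014))
# lens outline from scene picture: dark rim
I=np.load('pics/scenef.npz')['im']; D=np.load('pics/scenef.npz')['d']; g=cv2.cvtColor(I,cv2.COLOR_RGB2GRAY)
P=cv2.resize(g[150:240,190:310],(800,600),interpolation=cv2.INTER_CUBIC)
m=(P<105).astype(np.uint8); m[:,:405]=0; m[:,545:]=0; m[:250]=0; m[382:]=0
n,l,st,ce=cv2.connectedComponentsWithStats(m); print([ (st[i].tolist(),ce[i].round(1).tolist()) for i in range(1,n) if st[i,4]>500])
i=1+st[1:,4].argmax(); ct=max(cv2.findContours((l==i).astype(np.uint8),cv2.RETR_EXTERNAL,cv2.CHAIN_APPROX_NONE)[0],key=len); ct=ct[(ct[:,0,0]<525)]; print('ellipse',cv2.fitEllipse(ct))
E
```

```text
cover mid [483.1, 444.1] seen outline 480,440
0.112 axis [483.1, 332.2] tip [392.7, 302.9] staff [329.6, 282.4]
0.115 axis [483.1, 327.9] tip [392.5, 298.6] staff [329.4, 278.2]
0.118 axis [483.1, 323.7] tip [392.4, 294.4] staff [329.1, 273.9]
0.121 axis [483.1, 319.4] tip [392.3, 290.1] staff [328.9, 269.6]
staff top [326.5, 221.6] base [336.4, 415.5]
[([426, 270, 112, 38, 1605], [480.4, 284.9]), ([405, 328, 130, 54, 3947], [460.0, 362.7])]
ellipse ((455.738037109375, 360.7781677246094), (51.17329788208008, 123.8296890258789), 92.21483612060547)
```

The scene crop shows the lens (481,319) directly above the cover (480,437), clear of the pointer tip at (388,293). After correcting camera bias, the lens is at about 0.118 m and the tip at about 0.1165 m, so I'll trim by 1–2 mm.

move_arm --deltas '[{"hand":0.05,"x":0.01,"y":0.02,"z":0.025,"rx":0,"ry":0,"rz":0.02},{"hand":0.05,"x":0,"y":0,"z":0,"rx":0,"ry":0,"rz":0},{"hand":0.05,"x":0,"y":0,"z":0,"rx":0,"ry":0,"rz":0},{"hand":0.05,"x":0,"y":0,"z":0,"rx":0,"ry":0,"rz":0},{"hand":0.05,"x":0,"y":0,"z":0,"rx":0,"ry":0,"rz":0},{"hand":0.05,"x":0,"y":0,"z":0,"rx":0,"ry":0,"rz":0},{"hand":0.05,"x":0,"y":0,"z":0,"rx":0,"ry":0,"rz":0},{"hand":0.05,"x":0,"y":0,"z":0,"rx":0,"ry":0,"rz":0}]'

```text
time_s: 27.48
ee_pos: [0.4866, 0.0055, 0.0846]
eef_rot: [[-0.985, -0.172, -0.0], [-0.172, 0.985, 0.0], [0.0, 0.0, -1.0]]
force: [0.3, 0.8, -0.5]
grip_width: 0.134
finger_force: 79.0
```

```bash
python3 - <<'E'
from h import *
print(mean_pose().round(4),np.round(r.state()['qvel'],2)); to(.4868,.0049,.0845,189.8); print(r.finish_job())
E
```

```text
[0.4866 0.0055 0.0846] [ 0.02  0.03  0.02  0.09  0.05 -0.02]
pos [0.4866 0.0055 0.0846] yaw 189.87 tilt [-0.0001  0.0001] t 27.68 xyz units [-0.001 -0.01   0.002] rz units 0.009
the job is handed in; nothing more can be done
None
```

I handed the job in at 27.7 s: the dish is seated in the recess, the cover is on it, and the lens is held level over the middle of the dish at about the pointer tip's height (both about 117 mm up, good to 2–3 mm). The hand-in returned no verdict.

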